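Prop a washed pan lid up to drip dry

TASK

Take the lid off the pan by its handle, prop it handle side out at a slant of about 45 degrees against the low steel splash guard (either face will do), and let go of it. Then take it again by an edge and stand it up steeply, so that it rests on the table and leans back on the guard, handle side out, at about 70 degrees from the table. Leave the pan and the other things where they stand.

Things in the scene. Friction and masses are not known exactly. Their poses are not given: they have to be found in the camera images.
- lid: flat rectangular steel pan lid lying on the pan at the start, 176 (its x) x 162 (its y) x 8 mm thick, about 0.35 kg (varies). Origin: centre of its flat underside; z points out of its top side. In the middle of the top side stands its handle, a dark solid upright tab 60 mm long (along lid x), 10 mm thick (along lid y), 28 mm high above the lid's top (up to 36 mm above the origin).
- pan: open rectangular bare metal pan under the lid, 176 x 162 x 50 mm high, loose, about 0.9 kg; origin: centre of its underside. The lid only lies on its rim, nothing holds it. To be left in place.
- guard: low upright dark sheet-steel splash guard fixed to the table, its length running roughly away from the robot: a panel 300 mm long (its x), 8 mm thick (its y), 80 mm high, flat and alike on both faces, with a small cross foot 60 mm wide and 20 mm high at each end. Origin: centre of its underside. Its place and yaw vary; the pan stands on its left or its right.
- guard_top (a point): middle of the guard's upper edge, in the middle of its thickness, 80 mm above the table; same axes as the guard. A lid propped here at 45 degrees or steeper stays put without sliding.
- bowl: white china bowl, 150 mm across, 65 mm high, bystander, loose; origin: centre of its underside
- bottle: white plastic bottle, 70 mm across, 190 mm high, bystander, loose; origin: centre of its underside
- carton: closed white carton, 90 x 200 x 60 mm high, bystander, loose; origin: centre of its underside
There are look-alikes about, which are no part of the job. What is shaped like the pan but orange is not meant.

How it is judged:
By the outcome, as a careful person would: the job done as asked, in the order asked, and still so for the second after the job is handed in, with the robot touching nothing.
It also fails if it takes over 58 s, if anything falls off the work surface, if the arm or the gripper's body presses on something with over 40 N, if the wrist force passes 120 N, or if a joint passes its speed limit or range.

ROBOT

A 6-joint arm with a two-finger parallel gripper is mounted at the origin on the work surface. World frame = base frame: x ahead of the robot, y to its left, z up, the work surface at z = 0. Lengths are in m, angles in rad, forces in N, time in s.
With the tool pointing down it reaches from about 0.375 to 0.975 m from the base axis. Payload 3.8 kg.
Tool frame: the origin (TCP) lies between the finger pads, 19 mm behind the fingertips; this is the grasp point; z points along the fingers, y is the line along which they close (so a half turn about z gives the same grasp; the last joint's range is limited). The gripper opens to 85 mm and grips with 20 to 120 N. Pads are 22 mm wide; open, the fingers measure 114 mm over their backs; the gripper's body (76 mm by 85 mm) begins 54 mm behind the grasp point. The pads swing forward as they close: fully open they stand 13 mm farther back than shut.
Start: joints at [-1.312, 0.264, 1.604, -0, 1.274, -0.037], TCP at [0.197, -0.646, 0.25] pointing down, gripper open.
Joint ranges: [-2.63, 2.63], [-0.94, 2.18], [0.31, 2.57], [-1.31, 4.45], [0, 2.66], [-2.55, 2.55]. Speed limits (rad/s): [2.57, 2.57, 3.14, 3.14, 3.14, 3.14].

INTERFACE

Orientations are given as a rotation vector (axis times angle).
In Python, from workcell import bot gives the robot as it stands.
- The arm moves only by the tool drive_tool, never from a script. Its argument "increments" is a list of rows, each an object with "delta_pos": the shift along the tool's x, y, z in mm, a list of three; "turn": the turn about the tool's z in rad; "jaw": the opening, from -1 (shut) to 1 (fully open). A call has 1 to 8 rows; each row shifts and turns the commanded pose from where the row before left it, along the tool's axes as they then stand; what a row does not reach is not made up. A row lasts 1/12 s, in which the tool goes at most 41.7 mm and 7.16 degrees, less where a joint would pass 70% of its speed; a pose out of reach is approached as far as the arm can. A call is refused whole if a number of a shift passes 41.7 or a number of a turn 0.125, either way. A call with a gripper value outside its range is refused whole. The fingers move at their own pace and stop on an object; "grip_force" is the grip in N (left out, the last holds). Time passes only in rows, so rows that do not move let the fingers close. It gives the time, the measured TCP pose, the force, the opening and the grip force at its end, in the units of the state.
- bot.read_state(): the state, without advancing time (a new reading comes with each control period).
- bot.read_camera(name): name is "scene" or "top" or "wrist"; returns a dict with "pixels" (384x512x3 uint8, red, green, blue), "fovy" (degrees; the focal length in pixels is half the picture's height over the tangent of half this angle, whatever the lens; pixels are square), "cx", "cy" (the principal point, pixels), "camera_from_world" (4x4, takes a point from world to camera coordinates); the wrist camera has in their place "hand_eye" (4x4, takes a point from camera to tool coordinates, whose origin is the TCP and whose axes are the flange's). Camera axes: x right, y down, z forward; pixel columns grow to the right and rows downward; lengths in m; the calibration is good to about 2 mm. The wrist camera is an equidistant fisheye: a pixel r from the principal point sees the ray r / f radians off the axis. A picture is of the moment at which its call begins: read the wrist's pose just before it. There is no depth.
- bot.finish_job(): hands the job in; it is judged then, once.
The state is a dict: "time": time; "q": joint angles; "joint_vel": joint speeds; "joint_torque": joint torques, N m; "tool_pos": TCP position; "tcp_rot": TCP orientation; "wrist_force": force on the tool from outside, world axes, zero at the start; "torque": the same for the moment, N m; "width": opening from 0.0 (shut) to 1.0 (fully open); "grip_force": force on a finger pad.
Only numpy, scipy, OpenCV 4.12 (cv2) and the standard library are available. Lean on these libraries where they do the work, as an engineer would, in place of code of your own. Each camera call takes 0.05 s, during which the arm holds its last target. There are 200 camera calls.

## Working session

There is one attempt and no reset: what is moved stays moved. The work goes in short steps, Python scripts to look and compute and a tool call to move; the robot and the scene stay as the last step left them, time stands still between calls to the robot, and variables do not carry over. Pictures are saved under pics/ and viewed, at most 10 in all, crops included, and the job is handed in when it is done.

Besides the shell and the picture viewer there is one more tool, called after ">>>" as name(argument=value, ...), one argument or row to a line, values as JSON. drive_tool: Moves the arm, as the interface text tells. Its arguments: {"type":"object","properties":{"increments":{"type":"array"},"grip_force":{"type":"number"}},"required":["increments"]}

```bash
ls; mkdir -p pics
python3 - <<'E'
from workcell import bot
import cv2,pickle,numpy as np
s=bot.read_state();print({k:np.round(v,3) for k,v in s.items()})
ims={}
for n in("scene","top"):
    c=bot.read_camera(n);ims[n]=c;print(n,c["fovy"],c["cx"],c["cy"],np.round(c["camera_from_world"],3).tolist())
pickle.dump(ims,open("ims.pkl","wb"))
a=cv2.resize(ims["top"]["pixels"],(800,600));
cv2.imwrite("pics/a.png",a[:,:,::-1])
cv2.imwrite("pics/b.png",cv2.resize(ims["scene"]["pixels"],(800,600))[:,:,::-1])
E
```

```text
pics
{'time': np.float64(0.0), 'q': array([-1.312,  0.265,  1.605,  0.   ,  1.274, -0.037]), 'joint_vel': array([ 0.   ,  0.001, -0.001,  0.002,  0.001,  0.002]), 'joint_torque': array([ 1.0000e-03, -5.1511e+01, -3.6732e+01,  0.0000e+00,  1.3000e-02,
       -0.0000e+00]), 'tool_pos': array([ 0.197, -0.645,  0.249]), 'tcp_rot': array([-3.105, -0.463,  0.   ]), 'wrist_force': array([0.226, 0.351, 0.251]), 'torque': array([-0.041,  0.005, -0.045]), 'grip_force': np.float64(0.0), 'width': np.float64(0.996)}
scene 47.06232846572598 256.008496302895 195.05134087113956 [[-0.397, 0.918, 0.003, 0.289], [0.732, 0.319, -0.602, -0.234], [-0.553, -0.236, -0.799, 1.895], [0.0, 0.0, 0.0, 1.0]]
top 44.289662447866355 252.4552385377436 185.67308990897504 [[-0.025, -1.0, 0.002, -0.102], [-0.98, 0.025, -0.198, 0.45], [0.198, -0.007, -0.98, 1.709], [0.0, 0.0, 0.0, 1.0]]
```

View pics/a.png

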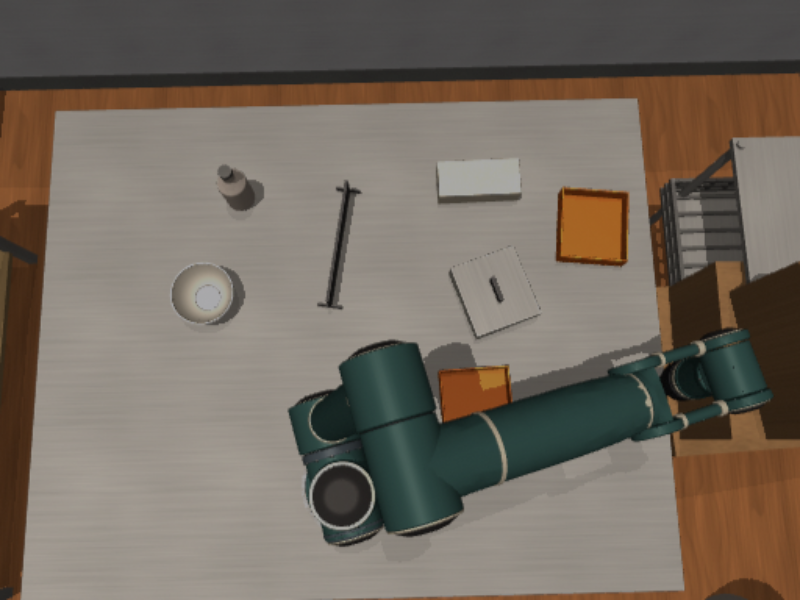

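View pics/b.png

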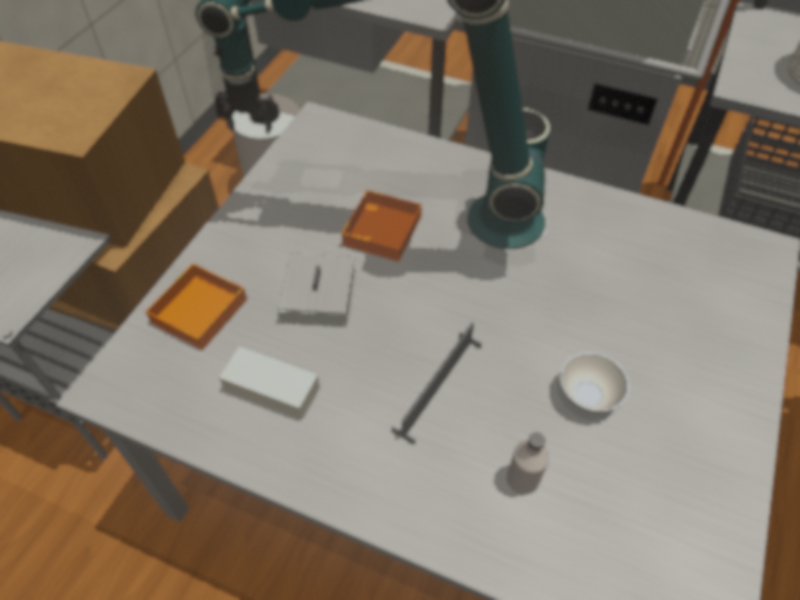

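The top view (800 px wide) shows the lid on its pan at about (495,290), with the handle in the middle. The guard runs from (347,188) to (330,305). The bowl and bottle stand left of the guard. The carton is at (480,180), with the orange decoy pans to the right and below. I'll work on the guard's right face, which is the pan's side.

```bash
cat > h.py <<'E'
import numpy as np,cv2,pickle
def ray(c,uv,z):
    f=192/np.tan(np.radians(c["fovy"])/2);T=c["camera_from_world"];R=T[:3,:3];o=-R.T@T[:3,3]
    d=R.T@np.array([(uv[0]-c["cx"])/f,(uv[1]-c["cy"])/f,1]);return o+d*(z-o[2])/d[2]
E
python3 - <<'E'
from h import *
ims=pickle.load(open("ims.pkl","rb"))
def comps(n,box,thr):
    c=ims[n];g=cv2.cvtColor(c["pixels"],cv2.COLOR_RGB2GRAY);x0,y0,x1,y1=[int(v*.64) for v in box]
    m=np.zeros_like(g);m[y0:y1,x0:x1]=(g[y0:y1,x0:x1]<thr)*255
    k,l,st,ce=cv2.connectedComponentsWithStats(m);i=1+np.argmax(st[1:,4]);p=np.argwhere(l==i)[:,::-1].astype(np.float32)
    return c,p
for n,hb,gb in(("top",(455,255,535,325),(310,175,365,315)),("scene",(300,255,335,300),(385,315,485,445))):
    c,p=comps(n,hb,80);
    ctr,sz,a=cv2.minAreaRect(p);print(n,"handle",len(p),ctr,sz,a)
    for z in(.086,.072):print(z,np.round([ray(c,q,z)[:2] for q in cv2.boxPoints((ctr,sz,a))],4).tolist(),ray(c,ctr,z).round(4))
    c,p=comps(n,gb,85);ctr,sz,a=cv2.minAreaRect(p);print("guard",len(p),ctr,sz,a)
    vx=cv2.fitLine(p,cv2.DIST_HUBER,0,.01,.01).ravel();t=(p-vx[2:])@vx[:2];e=[vx[2:]+vx[:2]*t.min(),vx[2:]+vx[:2]*t.max()]
    for z in(.08,.04):print(z,[ray(c,q,z)[:2].round(4).tolist() for q in e],ray(c,vx[2:],z).round(4))
# lid outline top
c=ims["top"];g=cv2.cvtColor(c["pixels"],cv2.COLOR_RGB2GRAY)
r=c["pixels"][:,:,:];crop=r[145:225,270:360];cv2.imwrite("pics/c.png",np.hstack([cv2.resize(crop,None,fx=4,fy=4,interpolation=cv2.INTER_CUBIC),cv2.resize(r[105:205,195:245],None,fx=3.2,fy=3.2,interpolation=cv2.INTER_CUBIC)])[:,:,::-1])
E
```

```text
top handle 63 (317.1499938964844, 185.45001220703125) (16.12761688232422, 4.427187919616699) 71.56504821777344
0.086 [[0.4604, -0.3319], [0.4652, -0.3475], [0.4081, -0.3629], [0.4034, -0.3475]] [ 0.4342 -0.3475  0.086 ]
0.072 [[0.4634, -0.3338], [0.4683, -0.3495], [0.4107, -0.3651], [0.4059, -0.3495]] [ 0.437  -0.3495  0.072 ]
guard 568 (216.86941528320312, 156.22207641601562) (15.286795616149902, 81.04936218261719) 9.211027145385742
0.08 [[0.405, 0.0389], [0.7088, -0.0113]] [0.5515 0.0147 0.08  ]
0.04 [[0.4122, 0.0422], [0.7233, -0.0091]] [0.5622 0.0174 0.04  ]
scene handle 1 (201.0, 183.0) (0.0, 0.0) 0.0
0.086 [[0.4744, -0.3331], [0.4744, -0.3331], [0.4744, -0.3331], [0.4744, -0.3331]] [ 0.4744 -0.3331  0.086 ]
0.072 [[0.4651, -0.3395], [0.4651, -0.3395], [0.4651, -0.3395], [0.4651, -0.3395]] [ 0.4651 -0.3395  0.072 ]
guard 335 (278.90753173828125, 245.8988494873047) (7.042604923248291, 79.61904907226562) 36.25383758544922
0.08 [[0.7471, 0.0067], [0.4487, 0.0547]] [0.6062 0.0294 0.08  ]
0.04 [[0.7289, -0.0011], [0.4212, 0.0485]] [0.5837 0.0223 0.04  ]
```

View pics/c.png

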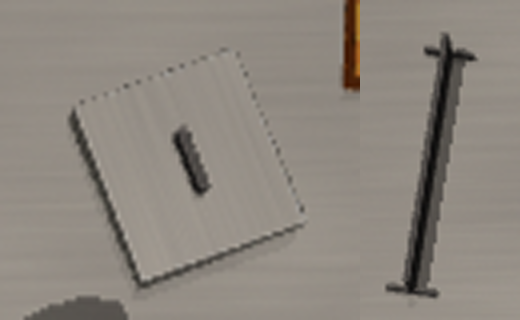

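The crop shows the lid corners at (73,110), (232,50), (305,222) and (142,285). The handle runs from (182,130) to (203,192). The guard's upper edge is the black line from (447,40) to (412,290), and the grey band to its right is its face and shadow.

Run:
```python
from h import *
ims=pickle.load(open("ims.pkl","rb"));c=ims["top"]
k=np.array([(73,110),(232,50),(305,222),(142,285)])/4+[270,145]-.375
P=np.array([ray(c,q,.058)[:2] for q in k]);print("lid corners",P.round(4).tolist(),"ctr",P.mean(0).round(4),"sides",np.linalg.norm(P-np.roll(P,-1,0),axis=1).round(4))
e=[P[2]-P[1],P[3]-P[0]];print("yaw",[np.degrees(np.arctan2(v[1],v[0])).round(2) for v in e], [np.degrees(np.arctan2(v[1],v[0])).round(2) for v in (P[1]-P[0],P[2]-P[3])])
h=np.array([(182,130),(203,192)])/4+[270,145]-.375
H=np.array([ray(c,q,.086)[:2] for q in h]);print("handle",H.round(4).tolist(),H.mean(0).round(4))
T=c["camera_from_world"];print("cam",-T[:3,:3].T@T[:3,3])
g=cv2.cvtColor(c["pixels"],cv2.COLOR_RGB2GRAY)
print(g[122:195:8,205:228]);
pts=[]
for r in range(122,192):
    s=np.clip(70-g[r,205:230].astype(float),0,None)
    if s.sum()>0: pts.append(ray(c,((s*np.arange(205,230)).sum()/s.sum(),r),.08)[:2])
pts=np.array(pts,np.float32);l=cv2.fitLine(pts,cv2.DIST_HUBER,0,.001,.001).ravel();print("guard line",l,len(pts),"yaw",np.degrees(np.arctan(l[1]/l[0])), pts[0],pts[-1])
```

```text
lid corners [[0.4929, -0.2456], [0.5466, -0.3964], [0.3823, -0.454], [0.3279, -0.3018]] ctr [ 0.4374 -0.3495] sides [0.1601 0.1742 0.1616 0.1743]
yaw [np.float64(-160.67), np.float64(-161.18)] [np.float64(-70.39), np.float64(-70.35)]
handle [[0.4653, -0.3417], [0.4074, -0.3577]] [ 0.4364 -0.3497]
cam [ 0.10118766 -0.1012111   1.76404628]
[[138 138 138 138 139 139 139 140 140 139 121  94  93  69  51  71  54  18
   17  23  22  24  34]
 [139 139 140 140 139 138 139 140 139 140 140 140 139  99  70  36  17  32
   83  83  84  87 141]
 [140 140 140 139 140 140 140 141 141 141 141 139  84  72  19  18  36  82
   83  86 135 142 141]
 [140 141 141 141 142 141 142 142 141 141 111  77  74  16  20  58  83  82
   87 141 141 141 141]
 [141 141 141 141 142 142 143 143 142 118  71  51  16  23  80  84  83  88
  144 143 144 143 144]
 [143 144 142 143 143 144 144 141  86  73  23  18  33  83  83  87 136 143
  142 142 142 142 142]
 [141 142 142 142 142 142 141  89  71  14  19  46  83  84  88 143 143 143
  143 143 142 142 143]
 [143 143 143 143 142 114  71  70  17  21  67  83  83  87 145 147 146 147
  146 146 147 147 147]
 [143 143 143 141  83  70  36  17  24  80  84  83  88 145 145 145 145 146
  145 146 146 145 146]
 [ 84  82  95  95  61  21  18  36  85  85  89 147 148 148 148 148 148 149
  149 149 149 149 149]]
guard line [ 0.9863901  -0.16442189  0.5445443   0.01704734] 70 yaw -9.463652 [ 0.6861516  -0.01395558] [0.42450464 0.03722205]
```

Run:
```python
from h import *
c=pickle.load(open("ims.pkl","rb"))["top"]
P=np.array([ray(c,q,.08)[:2] for q in [(219.85,130),(217.5,146),(213.5,170),(212.5,178)]]);print(P.round(4).tolist())
print(np.degrees(np.arctan2(P[0,1]-P[3,1],P[0,0]-P[3,0])))
print([ray(c,q,.08)[:2].round(4).tolist() for q in [(222.2,117.5),(211,194)]])
# tool axes now
from scipy.spatial.transform import Rotation as R
print(R.from_rotvec([-3.105,-.463,0]).as_matrix().round(3))
```

```text
[[0.6553, 0.0034], [0.5936, 0.0129], [0.5027, 0.0285], [0.4727, 0.0324]]
-9.026502523985155
[[0.7041, -0.006], [0.4135, 0.0384]]
[[ 0.956  0.292 -0.   ]
 [ 0.292 -0.956  0.002]
 [ 0.    -0.002 -1.   ]]
```

>>> drive_tool(
  increments=[
    {"delta_pos": [31,-21,4],"turn": -0.037,"jaw": 1},
    {"delta_pos": [31,-21,4],"turn": 0,"jaw": 1},
    {"delta_pos": [31,-21,4],"turn": 0,"jaw": 1},
    {"delta_pos": [31,-21,4],"turn": 0,"jaw": 1},
    {"delta_pos": [31,-21,4],"turn": 0,"jaw": 1},
    {"delta_pos": [31,-21,4],"turn": 0,"jaw": 1},
    {"delta_pos": [31,-21,4],"turn": 0,"jaw": 1},
    {"delta_pos": [31,-21,4],"turn": 0,"jaw": 1},
  ],
  grip_force=30,
)

```text
time: 0.77
tool_pos: [0.3778, -0.4049, 0.2173]
tcp_rot: [-3.098, -0.52, 0.001]
wrist_force: [-0.2, -0.5, -0.3]
width: 0.996
grip_force: 0.0
```

>>> drive_tool(
  increments=[
    {"delta_pos": [31,-21,4],"turn": 0,"jaw": 0},
    {"delta_pos": [25,-15,4],"turn": 0,"jaw": 0},
    {"delta_pos": [0,0,0],"turn": 0,"jaw": 0},
    {"delta_pos": [0,0,0],"turn": 0,"jaw": 0},
  ],
)

```text
time: 1.1
tool_pos: [0.419, -0.3528, 0.2092]
tcp_rot: [-3.096, -0.526, 0.002]
wrist_force: [-0.2, -0.2, 0.1]
width: 0.503
grip_force: 0.0
```

```bash
cat >> h.py <<'E'
from scipy.spatial.transform import Rotation as Ro
def st(bot):
    s=bot.read_state();M=Ro.from_rotvec(s["tcp_rot"]).as_matrix()
    print("t",round(float(s["time"]),2),"p",np.round(s["tool_pos"],4),"yaw",round(float(np.degrees(np.arctan2(M[1,0],M[0,0]))),2),"F",np.round(s["wrist_force"],1),"w",round(float(s["width"]),3),"grip",round(float(s["grip_force"]),1),"q",np.round(s["q"],2));return s
def goto(s,xy):
    M=Ro.from_rotvec(s["tcp_rot"]).as_matrix();d=M.T@np.array([xy[0]-s["tool_pos"][0],xy[1]-s["tool_pos"][1],0]);print("tool delta mm",np.round(d*1000,1))
def wray(c,s,uv,z):
    f=192/np.tan(np.radians(c["fovy"])/2);d=np.array([uv[0]-c["cx"],uv[1]-c["cy"]]);r=np.hypot(*d);a=r/f
    v=np.array([*(d/max(r,1e-9)*np.sin(a)),np.cos(a)]);H=c["hand_eye"];M=Ro.from_rotvec(s["tcp_rot"]).as_matrix()
    o=M@H[:3,3]+s["tool_pos"];v=M@H[:3,:3]@v;return o+v*(z-o[2])/v[2]
E
python3 - <<'E'
from h import *
from workcell import bot
s=st(bot);c=bot.read_camera("wrist");pickle.dump((s,c),open("w1.pkl","wb"));goto(s,(.437,-.3495))
print(c["fovy"],c["cx"],c["cy"],np.round(c["hand_eye"],3).tolist())
cv2.imwrite("pics/w1.png",c["pixels"][:,:,::-1])
E
```

```text
t 1.1 p [ 0.419  -0.3528  0.2092] yaw 19.27 F [-0.2 -0.2  0.1] w 0.503 grip 0.0 q [-0.75  0.05  1.92 -0.    1.17  0.49]
tool delta mm [18.1  2.8 -0. ]
65.70646984690485 256.7186299222338 191.07484390378514 [[0.0, -0.948, -0.319, 0.083], [1.0, 0.0, 0.001, 0.0], [-0.001, -0.319, 0.948, -0.124], [0.0, 0.0, 0.0, 1.0]]
```

View pics/w1.png

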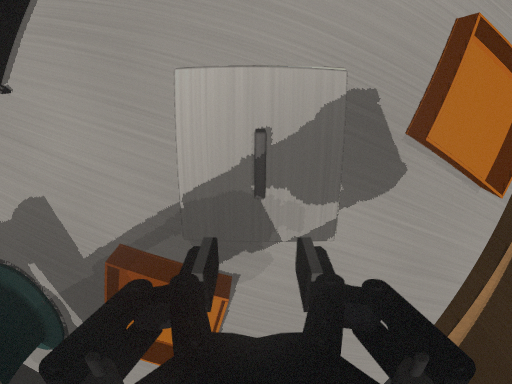

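The wrist view shows the lid ahead, with the handle running from about (261,129) to (260,197). The lid's far edge corners are at (176,69) and (347,69).

Run:
```python
from h import *
s,c=pickle.load(open("w1.pkl","rb"))
P=np.array([wray(c,s,q,.086) for q in((261,129),(260,197))]);print(P.round(4),P.mean(0),np.degrees(np.arctan2(*(P[0]-P[1])[[1,0]])),np.linalg.norm(P[0]-P[1]))
L=np.array([wray(c,s,q,.058) for q in((176,69),(347,69))]);print(L.round(4),np.linalg.norm(L[0]-L[1]))
g=cv2.cvtColor(c["pixels"],cv2.COLOR_RGB2GRAY);print(g[150,250:275],g[124:134,261],g[190:202,260])
goto(s,P.mean(0))
```

```text
[[ 0.4713 -0.3384  0.086 ]
 [ 0.4146 -0.3576  0.086 ]] [ 0.4429344  -0.34799345  0.086     ] 18.66508029364457 0.05987989834037053
[[ 0.4975 -0.2465  0.058 ]
 [ 0.5505 -0.3957  0.058 ]] 0.15837971968748982
[141 138 138 130  89  70  84  90  94  87  89  85  86  86  76  65  74  87
  92  90  91  88  91  91  91] [144 144 131 102  82  52  50  50  65  78] [56 53 53 56 58 55 65 76 78 82 78 81]
tool delta mm [24.2  3.4 -0. ]
```

>>> drive_tool(
  increments=[
    {"delta_pos": [10.5,1.5,20],"turn": 0.005,"jaw": 0},
    {"delta_pos": [10.5,1.5,30],"turn": 0,"jaw": 0},
    {"delta_pos": [0,0,30],"turn": 0,"jaw": 0},
    {"delta_pos": [0,0,25],"turn": 0,"jaw": 0},
    {"delta_pos": [0,0,12],"turn": 0,"jaw": 0},
    {"delta_pos": [0,0,5],"turn": 0,"jaw": 0},
    {"delta_pos": [0,0,0],"turn": 0,"jaw": 0},
  ],
)

```text
time: 1.73
tool_pos: [0.4383, -0.3509, 0.087]
tcp_rot: [-3.098, -0.51, 0.002]
wrist_force: [-0.0, 0.5, -0.2]
width: 0.498
grip_force: 0.0
```

>>> drive_tool(
  increments=[
    {"delta_pos": [0,0,0],"turn": 0,"jaw": -1},
    {"delta_pos": [0,0,0],"turn": 0,"jaw": -1},
    {"delta_pos": [0,0,0],"turn": 0,"jaw": -1},
    {"delta_pos": [0,0,0],"turn": 0,"jaw": -1},
    {"delta_pos": [0,0,0],"turn": 0,"jaw": -1},
  ],
  grip_force=40,
)

```text
time: 2.15
tool_pos: [0.4403, -0.3512, 0.0902]
tcp_rot: [3.097, 0.512, 0.003]
wrist_force: [-0.9, 1.3, 7.4]
width: 0.103
grip_force: 41.7
```

>>> drive_tool(
  increments=[
    {"delta_pos": [0,0,-10],"turn": 0,"jaw": -1},
    {"delta_pos": [0,0,-20],"turn": 0,"jaw": -1},
    {"delta_pos": [0,0,-20],"turn": 0,"jaw": -1},
    {"delta_pos": [0,0,0],"turn": 0,"jaw": -1},
  ],
)

```text
time: 2.48
tool_pos: [0.4416, -0.3523, 0.1424]
tcp_rot: [3.093, 0.512, 0.008]
wrist_force: [1.1, -0.9, -2.3]
width: 0.106
grip_force: 40.3
```

Run:
```python
from h import *
from workcell import bot
s=st(bot);c=bot.read_camera("wrist");pickle.dump((s,c),open("w2.pkl","wb"))
cv2.imwrite("pics/w2.png",c["pixels"][:,:,::-1])
```

```text
t 2.48 p [ 0.4416 -0.3523  0.1424] yaw 18.8 F [ 1.1 -0.9 -2.3] w 0.106 grip 40.3 q [-0.72  0.14  1.96 -0.    1.03  0.53]
```

View pics/w2.png

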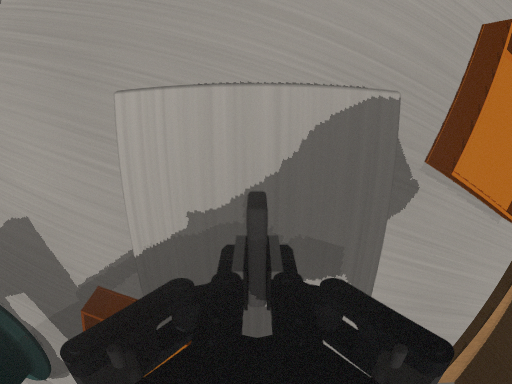

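The lid is held: the handle sits between the pads and its far end is at (257,193). The lid's far corners are at (115,92) and (400,95). Next I'll work out how high the lid sits in the grip.

Run:
```python
from h import *
s,c=pickle.load(open("w2.pkl","rb"));M=Ro.from_rotvec(s["tcp_rot"]).as_matrix()
for z in(.10,.105,.11,.115,.12,.125):
    a,b=[wray(c,s,q,z) for q in((115,92),(400,95))];h=wray(c,s,(257,193),z+.028)
    print(z,np.linalg.norm(a-b).round(4),"edge in tool",(M.T@((a+b)/2-s["tool_pos"])).round(4),"handle end",(M.T@(h-s["tool_pos"])).round(4))
```

```text
0.1 0.1691 edge in tool [0.0881 0.0011 0.0428] handle end [0.0355 0.0004 0.0146]
0.105 0.164 edge in tool [0.0879 0.0011 0.0378] handle end [0.0372 0.0004 0.0096]
0.11 0.1589 edge in tool [0.0878 0.0011 0.0328] handle end [0.0389 0.0003 0.0046]
0.115 0.1539 edge in tool [0.0876 0.001  0.0278] handle end [ 0.0406  0.0003 -0.0004]
0.12 0.1488 edge in tool [0.0874 0.001  0.0228] handle end [ 0.0423  0.0003 -0.0054]
0.125 0.1437 edge in tool [0.0873 0.001  0.0178] handle end [ 0.0441  0.0003 -0.0104]
```

>>> drive_tool(
  increments=[
    {"delta_pos": [0,0,-15],"turn": -0.1,"jaw": -1},
    {"delta_pos": [0,0,-15],"turn": -0.1,"jaw": -1},
    {"delta_pos": [0,0,-15],"turn": -0.1,"jaw": -1},
    {"delta_pos": [0,0,-10],"turn": -0.1,"jaw": -1},
    {"delta_pos": [0,0,0],"turn": -0.1,"jaw": -1},
    {"delta_pos": [0,0,0],"turn": -0.1,"jaw": -1},
    {"delta_pos": [0,0,0],"turn": -0.1,"jaw": -1},
    {"delta_pos": [0,0,0],"turn": -0.1,"jaw": -1},
  ],
)

```text
time: 3.2
tool_pos: [0.4385, -0.3497, 0.1911]
tcp_rot: [-2.649, -1.685, 0.001]
wrist_force: [-0.1, -0.0, -4.6]
width: 0.102
grip_force: 40.3
```

>>> drive_tool(
  increments=[
    {"delta_pos": [0,0,0],"turn": -0.1,"jaw": -1},
    {"delta_pos": [0,0,0],"turn": -0.1,"jaw": -1},
    {"delta_pos": [0,0,0],"turn": -0.086,"jaw": -1},
    {"delta_pos": [32,10,0],"turn": 0,"jaw": -1},
    {"delta_pos": [32,10,0],"turn": 0,"jaw": -1},
    {"delta_pos": [32,10,0],"turn": 0,"jaw": -1},
    {"delta_pos": [25,10,0],"turn": 0,"jaw": -1},
    {"delta_pos": [0,0,0],"turn": 0,"jaw": -1},
  ],
)

```text
time: 3.87
tool_pos: [0.4988, -0.2327, 0.1911]
tcp_rot: [-2.383, -2.042, -0.003]
wrist_force: [-0.1, -0.0, -4.1]
width: 0.101
grip_force: 40.3
```

Run:
```python
from h import *
from workcell import bot
s=st(bot);c=bot.read_camera("wrist");pickle.dump((s,c),open("w3.pkl","wb"))
cv2.imwrite("pics/w3.png",c["pixels"][:,:,::-1])
```

```text
t 3.87 p [ 0.4988 -0.2327  0.1911] yaw 81.19 F [-0.1 -0.  -4.1] w 0.101 grip 40.3 q [-0.48  0.08  1.93  0.    1.13 -0.33]
```

View pics/w3.png

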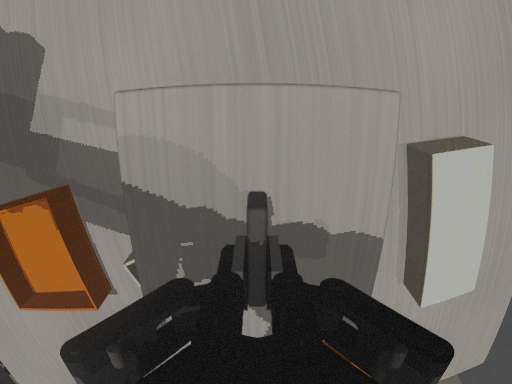

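The lid is level in hand. The guard is still out of view, so I'll move closer.

>>> drive_tool(
  increments=[
    {"delta_pos": [32,8,0],"turn": 0,"jaw": -1},
    {"delta_pos": [32,8,0],"turn": 0,"jaw": -1},
    {"delta_pos": [32,8,0],"turn": 0,"jaw": -1},
    {"delta_pos": [0,0,0],"turn": 0,"jaw": -1},
    {"delta_pos": [0,0,0],"turn": 0,"jaw": -1},
  ],
)

```text
time: 4.33
tool_pos: [0.5361, -0.1452, 0.1917]
tcp_rot: [-2.385, -2.043, 0.002]
wrist_force: [-0.3, 0.5, -3.9]
width: 0.103
grip_force: 40.3
```

Run:
```python
from h import *
from workcell import bot
s=st(bot);c=bot.read_camera("wrist");pickle.dump((s,c),open("w4.pkl","wb"))
g=cv2.cvtColor(c["pixels"],cv2.COLOR_RGB2GRAY)
for u in (150,256,360): print(u,g[0:90,u].tolist())
cv2.imwrite("pics/w4.png",cv2.resize(c["pixels"][0:192],(800,300))[:,:,::-1])
```

```text
t 4.33 p [ 0.5361 -0.1452  0.1917] yaw 81.16 F [-0.3  0.5 -3.9] w 0.103 grip 40.3 q [-0.31  0.08  1.92 -0.    1.13 -0.15]
150 [31, 36, 31, 30, 31, 30, 27, 34, 32, 30, 36, 33, 29, 31, 36, 39, 39, 35, 34, 36, 35, 36, 51, 77, 80, 83, 83, 86, 84, 82, 85, 85, 86, 85, 88, 101, 127, 132, 132, 133, 133, 132, 132, 132, 135, 134, 136, 137, 135, 135, 133, 135, 134, 134, 134, 136, 135, 137, 136, 136, 136, 137, 139, 137, 139, 135, 137, 133, 136, 137, 135, 135, 135, 134, 136, 136, 133, 133, 134, 132, 133, 131, 134, 132, 134, 132, 134, 122, 106, 118]
256 [29, 29, 31, 32, 30, 27, 34, 29, 27, 35, 32, 33, 32, 36, 34, 36, 73, 82, 85, 83, 85, 83, 87, 85, 85, 85, 84, 86, 85, 124, 131, 133, 132, 133, 134, 134, 133, 134, 135, 135, 137, 136, 135, 134, 137, 136, 134, 134, 133, 137, 132, 132, 131, 134, 130, 128, 129, 125, 128, 127, 129, 128, 128, 127, 130, 127, 129, 127, 128, 129, 130, 129, 131, 130, 132, 133, 131, 129, 132, 131, 132, 133, 127, 113, 111, 118, 132, 134, 135, 135]
360 [40, 26, 27, 32, 30, 31, 29, 29, 29, 25, 29, 33, 28, 34, 26, 30, 31, 30, 32, 31, 30, 31, 24, 50, 76, 78, 84, 89, 87, 85, 86, 89, 89, 85, 86, 86, 132, 134, 134, 135, 135, 134, 135, 134, 134, 132, 135, 132, 135, 134, 133, 134, 133, 134, 133, 131, 135, 134, 133, 134, 134, 135, 134, 136, 134, 136, 135, 135, 133, 134, 135, 133, 133, 133, 135, 135, 137, 135, 134, 132, 134, 132, 136, 134, 133, 131, 130, 115, 108, 121]
```

View pics/w4.png

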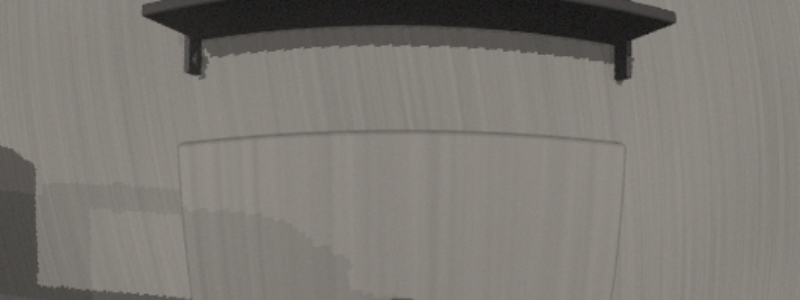

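The guard's near face is fully in view. Its base meets the table at rows 22, 16 and 23 (columns 150, 256, 360). Its upper corners are at about (91,10) and (433,13), and the lid's edge is parallel to it.

Run:
```python
from h import *
s,c=pickle.load(open("w4.pkl","rb"));M=Ro.from_rotvec(s["tcp_rot"]).as_matrix()
for q in((150,21.8),(256,15.6),(360,22.8)):
    p=wray(c,s,q,0);print(p.round(4),(M.T@(p-s["tool_pos"])).round(4))
P=[]
for q in((91.5,9.6),(432.6,12.8)):
    p=wray(c,s,q,.08);P.append(p);print("top",p.round(4),(M.T@(p-s["tool_pos"])).round(4))
print(np.linalg.norm(P[0]-P[1]))
```

```text
[0.4487 0.0393 0.    ] [ 0.1689 -0.1143  0.1919]
[0.5617 0.0207 0.    ] [0.1679 0.0002 0.1917]
[0.6722 0.0029 0.    ] [0.1673 0.1121 0.1914]
top [0.4217 0.0429 0.08  ] [ 0.1683 -0.1418  0.1119]
top [ 0.7146 -0.0031  0.08  ] [0.1679 0.1547 0.1114]
0.29652480211588256
```

>>> drive_tool(
  increments=[
    {"delta_pos": [33,2,0],"turn": 0,"jaw": -1},
    {"delta_pos": [33,2,0],"turn": 0,"jaw": -1},
    {"delta_pos": [33,2,0],"turn": 0,"jaw": -1},
    {"delta_pos": [32,0,0],"turn": 0,"jaw": -1},
    {"delta_pos": [0,0,20],"turn": 0,"jaw": -1},
    {"delta_pos": [0,0,20],"turn": 0,"jaw": -1},
    {"delta_pos": [0,0,20],"turn": 0,"jaw": -1},
    {"delta_pos": [0,0,0],"turn": 0,"jaw": -1},
  ],
)

```text
time: 5.05
tool_pos: [0.5588, -0.0188, 0.1278]
tcp_rot: [-2.385, -2.035, 0.011]
wrist_force: [-1.9, -0.1, -4.1]
width: 0.101
grip_force: 40.3
```

Run:
```python
from h import *
from workcell import bot
s=st(bot);goto(s,(.5617+.006-.1545*.037,.0205-.001-.988*.037))
```

```text
t 5.05 p [ 0.5588 -0.0188  0.1278] yaw 80.95 F [-1.9 -0.1 -4.1] w 0.101 grip 40.3 q [-0.08  0.16  1.97 -0.    1.02  0.08]
tool delta mm [ 2.2  2.9 -0. ]
```

>>> drive_tool(
  increments=[
    {"delta_pos": [1,0,3],"turn": 0,"jaw": -1},
    {"delta_pos": [1,0,3],"turn": 0,"jaw": -1},
    {"delta_pos": [0,0,3],"turn": 0,"jaw": -1},
    {"delta_pos": [0,0,3],"turn": 0,"jaw": -1},
    {"delta_pos": [0,0,3],"turn": 0,"jaw": -1},
    {"delta_pos": [0,0,3],"turn": 0,"jaw": -1},
  ],
  grip_force=25,
)

```text
time: 5.55
tool_pos: [0.5641, -0.0174, 0.1178]
tcp_rot: [2.385, 2.039, -0.002]
wrist_force: [-8.4, -8.2, 17.1]
width: 0.106
grip_force: 43.6
```

>>> drive_tool(
  increments=[
    {"delta_pos": [0,0,3],"turn": 0,"jaw": -1},
    {"delta_pos": [0,0,3],"turn": 0,"jaw": -1},
    {"delta_pos": [0,0,3],"turn": 0,"jaw": -1},
    {"delta_pos": [0,0,2],"turn": 0,"jaw": -1},
    {"delta_pos": [0,0,0],"turn": 0,"jaw": -1},
  ],
)

```text
time: 5.97
tool_pos: [0.5639, -0.0201, 0.108]
tcp_rot: [2.382, 2.038, -0.006]
wrist_force: [-9.6, -14.7, 16.3]
width: 0.104
grip_force: 47.4
```

Run:
```python
from h import *
from workcell import bot
s=st(bot);c=bot.read_camera("wrist");pickle.dump((s,c),open("w5.pkl","wb"))
d=bot.read_camera("scene");pickle.dump(d,open("s5.pkl","wb"))
cv2.imwrite("pics/w5.png",np.vstack([c["pixels"],cv2.resize(d["pixels"][150:310,200:360],(512,512))[:216*2]])[:600,:,::-1])
```

```text
t 5.97 p [ 0.5639 -0.0201  0.108 ] yaw 81.09 F [ -9.6 -14.7  16.3] w 0.104 grip 47.4 q [-0.08  0.19  1.98 -0.01  0.98  0.08]
```

View pics/w5.png

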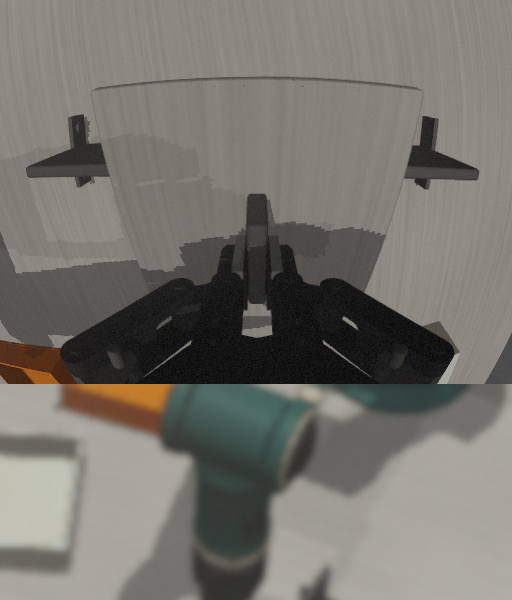

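The lid is pivoting in the pads as intended, but with a good deal of friction. I'll use the minimum grip and keep going.

>>> drive_tool(
  increments=[
    {"delta_pos": [1,0,2],"turn": 0,"jaw": -1},
    {"delta_pos": [1,0,2],"turn": 0,"jaw": -1},
    {"delta_pos": [1,0,2],"turn": 0,"jaw": -1},
    {"delta_pos": [1,0,2],"turn": 0,"jaw": -1},
    {"delta_pos": [0,0,2],"turn": 0,"jaw": -1},
    {"delta_pos": [0,0,2],"turn": 0,"jaw": -1},
    {"delta_pos": [0,0,0],"turn": 0,"jaw": -1},
  ],
  grip_force=20,
)

```text
time: 6.65
tool_pos: [0.5641, -0.0188, 0.0966]
tcp_rot: [2.38, 2.037, -0.011]
wrist_force: [-13.4, -25.6, 20.4]
width: 0.108
grip_force: 57.8
```

Run:
```python
from h import *
from workcell import bot
s=st(bot);goto(s,(.5617+.006-.1545*.037,.0205-.001-.988*.037));c=bot.read_camera("wrist");pickle.dump((s,c),open("w6.pkl","wb"))
cv2.imwrite("pics/w6.png",c["pixels"][:,:,::-1])
g=cv2.cvtColor(c["pixels"],cv2.COLOR_RGB2GRAY); e=cv2.absdiff(g[60:190,256],g[59:189,256]);print([(i+60,int(v)) for i,v in enumerate(e) if v>7])
```

```text
t 6.65 p [ 0.5641 -0.0188  0.0966] yaw 81.14 F [-13.4 -25.6  20.4] w 0.108 grip 57.8 q [-0.07  0.2   1.99 -0.01  0.95  0.09]
tool delta mm [ 1.4 -2.4 -0. ]
[(88, 27), (89, 11), (95, 9)]<stdin>:5: DeprecationWarning: Conversion of an array with ndim > 0 to a scalar is deprecated, and will error in future. Ensure you extract a single element from your array before performing this operation. (Deprecated NumPy 1.25.)
```

View pics/w6.png

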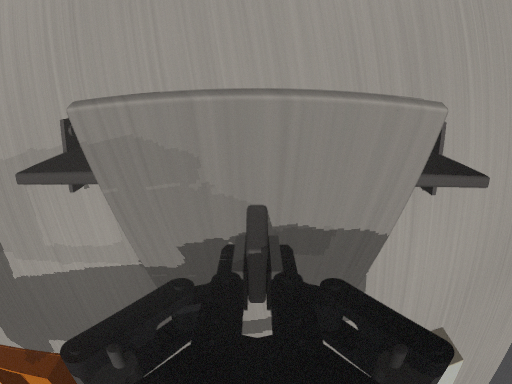

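The lid is clearly tilted now, with its upper edge corners at (69,103) and (446,105). I'll work out the slant from the edge's apparent width.

Run:
```python
from h import *
from scipy.optimize import brentq
s,c=pickle.load(open("w6.pkl","rb"));M=Ro.from_rotvec(s["tcp_rot"]).as_matrix()
for q in(((69,103),(446,105)),((73,107),(444,109))):
    f=lambda z:np.linalg.norm(wray(c,s,q[0],z)-wray(c,s,q[1],z))-.162
    z=brentq(f,.02,.24);p=(wray(c,s,q[0],z)+wray(c,s,q[1],z))/2;t=M.T@(p-s["tool_pos"]);print(z,t.round(4))
    # distance of edge behind guard face
    d=(p-np.array([.5617,.0205,0]))@np.array([.156,.988,0]);print("beyond face",d.round(4),"angle from guard corner",np.degrees(np.arctan2(z-.08,d)))
```

```text
0.1066668555714749 [ 0.084   0.0014 -0.011 ]
beyond face 0.0457 angle from guard corner 30.254651189832767
0.10454115379721438 [ 0.0821  0.002  -0.0088]
beyond face 0.0438 angle from guard corner 29.283276336944127
```

>>> drive_tool(
  increments=[
    {"delta_pos": [1,0,2],"turn": 0,"jaw": -1},
    {"delta_pos": [1,0,2],"turn": 0,"jaw": -1},
    {"delta_pos": [1,0,2],"turn": 0,"jaw": -1},
    {"delta_pos": [1,0,2],"turn": 0,"jaw": -1},
    {"delta_pos": [0,0,0],"turn": 0,"jaw": -1},
  ],
)

```text
time: 7.12
tool_pos: [0.5644, -0.0169, 0.089]
tcp_rot: [2.377, 2.037, -0.016]
wrist_force: [-16.2, -32.8, 23.6]
width: 0.105
grip_force: 69.7
```

```bash
cat >> h.py <<'E'
import warnings;warnings.filterwarnings("ignore")
from scipy.optimize import brentq
def guardx(p): return float((np.array(p)[:2]-[.5617,.0205])@[.156,.988])
def toprow(c,r0,r1,cols=range(200,312,4)):
    g=cv2.GaussianBlur(cv2.cvtColor(c["pixels"],cv2.COLOR_RGB2GRAY),(5,1),0).astype(int)
    e=np.abs(np.diff(g[r0:r1].mean(1) if 0 else g[r0:r1][:,list(cols)].mean(1)));return [(i+r0,round(float(v),1)) for i,v in enumerate(e) if v>5]
E
python3 - <<'E'
from h import *
from workcell import bot
s=st(bot);print("u",-guardx(s["tool_pos"]));c=bot.read_camera("wrist");pickle.dump((s,c),open("w7.pkl","wb"))
for n in("w6.pkl","w7.pkl"):
    s,c=pickle.load(open(n,"rb"));print(toprow(c,60,160))
    g=cv2.cvtColor(c["pixels"],cv2.COLOR_RGB2GRAY).astype(int)
    for r in(104,110,116): e=np.abs(g[r,2:]-g[r,:-2]);print(r,[(i+1,int(v)) for i,v in enumerate(e) if v>11])
E
```

```text
t 7.12 p [ 0.5644 -0.0169  0.089 ] yaw 81.18 F [-16.2 -32.8  23.6] w 0.105 grip 69.7 q [-0.07  0.21  1.99 -0.02  0.94  0.1 ]
u 0.03653217120333478
[(87, 15.4), (88, 22.6), (93, 5.2), (94, 8.5), (95, 8.6), (96, 5.1)]
104 [(69, 29), (70, 33), (443, 33), (444, 38)]
110 [(65, 12)]
116 [(67, 28), (68, 20), (445, 12), (446, 19), (447, 26)]
[(106, 28.5), (107, 7.6), (108, 9.9), (117, 5.1), (122, 5.4), (123, 6.1), (124, 5.2)]
104 [(54, 12), (80, 13), (148, 16)]
110 [(152, 14), (347, 16)]
116 [(82, 16), (83, 16), (84, 12), (85, 14), (86, 25), (87, 27), (94, 12), (414, 12), (426, 12)]
```

```bash
cat >> h.py <<'E'
def tilt(c,s,a,b):
    f=lambda z:np.linalg.norm(wray(c,s,a,z)-wray(c,s,b,z))-.162
    z=brentq(f,.02,.3);p=(wray(c,s,a,z)+wray(c,s,b,z))/2;d=guardx(p);print("edge z",round(z,4),"beyond",round(d,4),"ang",round(float(np.degrees(np.arctan2(z-.08,d))),1))
E
python3 - <<'E'
from h import *
s,c=pickle.load(open("w7.pkl","rb"))
g=cv2.cvtColor(c["pixels"],cv2.COLOR_RGB2GRAY).astype(int)
print(g[112:134:1,48:72]);print(g[112:134,448:472])
E
```

```text
[[144 138 141 140 142 139 142 144 148 148 147 145 144 140 141 144 142 142
  142 142 141 143 148 140]
 [146 138 141 140 140 140 140 141 149 145 145 143 143 142 140 144 144 143
  141 142 141 143 146 143]
 [141 142 140 140 145 143 139 145 147 148 149 146 142 140 140 141 144 142
  142 141 141 142 146 144]
 [143 137 139 141 140 140 138 142 145 148 148 146 144 139 142 142 143 142
  141 141 145 140 147 146]
 [144 143 140 142 143 143 140 143 145 151 149 147 144 142 140 142 145 142
  142 142 142 142 145 145]
 [142 143 141 139 144 141 139 141 144 147 149 147 145 142 143 139 143 144
  139 142 142 142 144 146]
 [144 143 139 142 140 142 141 141 144 148 147 147 139 142 140 139 143 139
  130 120 112 103  93  81]
 [142 143 144 141 142 140 140 138 136 121 118 110 104 105  93  81  86  93
  100 104 106 111 111 109]
 [143 144 140 138 140 144 139 111  83  89  94  97 104 107 109 111 112 111
  112 112 115 113 110 111]
 [140 143 139 139 139 122 104 108 106 107 107 107 111 111 111 112 112 113
  110 112 113 114 113 113]
 [140 144 144 140 141 106 107 107 106 105 109 112 111 113 110 112 114 115
  116 115 115 11
[... 2645 characters left out ...]
22 128 124 122 125 125 124 125 124 124 122 124 122 122 122 119 145
  146 142 146 140 143 142]
 [133 131 131 132 126 129 127 128 128 125 128 127 125 123 126 124 109 144
  143 141 143 143 143 141]
 [138 138 136 136 134 133 132 131 131 132 132 133 129 130 130 128 125 117
  145 142 144 142 139 144]
 [144 143 143 140 140 140 139 138 139 136 138 135 137 138 136 133 134 118
  132 146 145 142 143 143]
 [147 145 149 148 147 147 144 144 145 143 142 143 142 140 140 139 139 131
  126 146 144 143 142 144]
 [138 140 140 143 143 142 141 142 145 146 147 150 153 149 149 148 145 138
  130 143 142 143 142 142]
 [130 134 133 134 133 134 136 138 134 139 140 143 140 143 145 146 150 144
  134 142 145 145 141 143]]
```

Run:
```python
from h import *
s,c=pickle.load(open("w7.pkl","rb"))
tilt(c,s,(55,119.8),(460,120.8));tilt(c,s,(48,131),(466,132))
```

```text
edge z 0.11 beyond 0.042 ang 35.6
edge z 0.1151 beyond 0.0383 ang 42.6
```

The slant is about 36° and the bottom edge is about 7 mm above the table. Pushing toward the guard now steepens it, so I'll continue along that line.

>>> drive_tool(
  increments=[
    {"delta_pos": [2,0,0.5],"turn": 0,"jaw": -1},
    {"delta_pos": [2,0,0.5],"turn": 0,"jaw": -1},
    {"delta_pos": [2,0,0],"turn": 0,"jaw": -1},
    {"delta_pos": [2,0,0],"turn": 0,"jaw": -1},
    {"delta_pos": [0,0,0],"turn": 0,"jaw": -1},
  ],
)

```text
time: 7.58
tool_pos: [0.5645, -0.0164, 0.0893]
tcp_rot: [2.368, 2.036, -0.032]
wrist_force: [-22.8, -60.9, 33.6]
width: 0.109
grip_force: 71.4
```

```bash
cat >> h.py <<'E'
def corners(c,rmin=85):
    # lid's upper edge: far outline via edge strength at center, then follow it out to both sides
    g=cv2.GaussianBlur(cv2.cvtColor(c["pixels"],cv2.COLOR_RGB2GRAY),(3,3),0).astype(int)
    r=None;out=[]
    e=np.abs(np.diff(g[:,240:272].mean(1)));r0=rmin+int(np.argmax(e[rmin:180]>8))
    for step in(-1,1):
        r=r0;u=256;miss=0;last=(u,r)
        while 3<u<508 and miss<4:
            u+=step;w=np.abs(np.diff(g[r-3:r+6,u]));k=int(np.argmax(w))
            if w[k]>=7: r=r-3+k;last=(u,r+.5);miss=0
            else: miss+=1
            if abs(w.max())<7 and miss>=4:break
        out.append(last)
    return r0,out
E
python3 - <<'E'
from h import *
from workcell import bot
s,c=pickle.load(open("w7.pkl","rb"));print(corners(c,70))
s=st(bot);print("u",-guardx(s["tool_pos"]));c=bot.read_camera("wrist");pickle.dump((s,c),open("w8.pkl","wb"))
print(toprow(c,60,180));r,o=corners(c,90);print(r,o)
g=cv2.cvtColor(c["pixels"],cv2.COLOR_RGB2GRAY).astype(int)
print(g[114:150:2,26:66:2]);print(g[114:150:2,450:490:2])
E
```

```text
(105, [(50, 125.5), (463, 124.5)])
t 7.58 p [ 0.5645 -0.0164  0.0893] yaw 81.38 F [-22.8 -60.9  33.6] w 0.109 grip 71.4 q [-0.06  0.21  1.99 -0.03  0.94  0.11]
u 0.0360040673806428
[(107, 18.2), (108, 21.7), (109, 13.6), (120, 5.1), (123, 5.3), (124, 6.0), (125, 5.1)]
107 [(52, 122.5), (465, 128.5)]
[[140 140 143 143 142 147 143 144 144 140 141 145 139 141 142 146 145 142
  141 146]
 [145 139 145 142 143 148 145 144 139 144 146 142 139 142 140 144 149 147
  141 143]
 [143 143 143 144 141 144 145 142 141 143 145 143 141 140 141 143 148 144
  143 137]
 [143 139 142 143 141 143 144 144 140 146 144 142 142 144 144  95  94  97
  102 108]
 [141 140 143 143 140 145 143 146 142 141 141 141 144 140 105 106 106 110
  114 111]
 [141 144 141 146 143 145 145 144 143 142 143 142 145 108 112 112 111 116
  116 114]
 [141 143 142 143 142 143 147 144 143 141 144 144 140 120 117 115 113 116
  117 119]
 [142 143 139 143 142 143 145 143 143 140 143 146 118 122 122 121 121 126
  129 127]
 [141 142 144 143 143 141 146 145 141 141 142 135 132 134 136 134 133 137
  137 141]
 [140 143 141 141 144 143 142 146 
[... 1562 characters left out ...]
 144 148
  145 148]
 [138 144 145 146 145 147 149 146 139 144 143 146 145 146 149 146 145 147
  145 151]
 [128 131 128 129 129 135 136 138 128 145 140 143 144 147 149 149 146 147
  148 149]
 [118 120 122 122 120 118 121 122 123 145 142 145 145 148 149 150 146 146
  144 152]
 [120 120 120 120 120 120 123 113 150 144 144 146 143 150 149 148 147 146
  145 150]
 [120 118 121 121 119 121 121 132 145 145 144 145 143 149 152 146 146 148
  147 151]
 [122 119 125 123 122 121 119 145 147 143 143 145 144 146 151 147 148 147
  149 150]
 [119 120 119 121 121 116 144 144 146 143 143 145 141 149 148 146 146 146
  146 152]
 [119 121 122 123 121 137 145 145 147 147 143 144 143 151 149 149 149 145
  148 148]]
```

The slant has stopped increasing because the fingertip corner now rests on the lid, and the force jumped to 73 N. I'll back off, let the bottom edge settle on the table, open the jaw and measure. A push at the foot can steepen it afterwards.

>>> drive_tool(
  increments=[
    {"delta_pos": [-3,0,0],"turn": 0,"jaw": -1},
    {"delta_pos": [-3,0,0],"turn": 0,"jaw": -1},
    {"delta_pos": [-2,0,2],"turn": 0,"jaw": -1},
    {"delta_pos": [0,0,2],"turn": 0,"jaw": -1},
    {"delta_pos": [0,0,2],"turn": 0,"jaw": -1},
    {"delta_pos": [0,0,0],"turn": 0,"jaw": -1},
  ],
)

```text
time: 8.13
tool_pos: [0.5647, -0.0164, 0.0856]
tcp_rot: [2.379, 2.037, -0.015]
wrist_force: [-26.7, -31.8, 46.5]
width: 0.106
grip_force: 78.0
```

Run:
```python
from h import *
from workcell import bot
s=st(bot);print("u",-guardx(s["tool_pos"]));c=bot.read_camera("wrist");pickle.dump((s,c),open("w9.pkl","wb"))
r,o=corners(c,90);print(r,o)
s,c=pickle.load(open("w8.pkl","rb"));tilt(c,s,(54,119.5),(462,122));tilt(c,s,(48,131),(467,132.5))
```

```text
t 8.13 p [ 0.5647 -0.0164  0.0856] yaw 81.16 F [-26.7 -31.8  46.5] w 0.106 grip 78.0 q [-0.07  0.22  1.99 -0.02  0.94  0.1 ]
u 0.03601141392110563
116 [(44, 131.5), (471, 133.5)]
edge z 0.1103 beyond 0.0428 ang 35.3
edge z 0.1148 beyond 0.0391 ang 41.7
```

>>> drive_tool(
  increments=[
    {"delta_pos": [0,0,-3],"turn": 0,"jaw": -1},
    {"delta_pos": [0,0,-3],"turn": 0,"jaw": -0.85},
    {"delta_pos": [0,0,-2],"turn": 0,"jaw": -0.78},
    {"delta_pos": [0,0,-1],"turn": 0,"jaw": -0.75},
    {"delta_pos": [0,0,0],"turn": 0,"jaw": -0.7},
    {"delta_pos": [0,0,0],"turn": 0,"jaw": -0.65},
  ],
)

```text
time: 8.68
tool_pos: [0.5662, -0.0116, 0.0889]
tcp_rot: [2.382, 2.037, -0.002]
wrist_force: [-2.7, -13.0, 5.8]
width: 0.177
grip_force: 6.7
```

Run:
```python
from h import *
from workcell import bot
s=st(bot);print("u",-guardx(s["tool_pos"]));c=bot.read_camera("wrist");pickle.dump((s,c),open("w10.pkl","wb"))
r,o=corners(c,90);print(r,o);tilt(c,s,*o)
g=cv2.cvtColor(c["pixels"],cv2.COLOR_RGB2GRAY).astype(int)
print(g[o[0][1].__int__()-14:int(o[0][1])+16:2,max(0,o[0][0]-10):o[0][0]+24:2]);print(g[int(o[1][1])-14:int(o[1][1])+16:2,o[1][0]-22:o[1][0]+12:2], max(0,o[0][0]-10))
```

```text
t 8.68 p [ 0.5662 -0.0116  0.0889] yaw 81.07 F [ -2.7 -13.    5.8] w 0.177 grip 6.7 q [-0.06  0.21  1.99 -0.01  0.94  0.1 ]
u 0.03103632539522229
126 [(44, 140.5), (468, 141.5)]
edge z 0.1183 beyond 0.0402 ang 43.6
[[139 144 145 142 141 143 143 143 141 140 141 144 148 144 142 143 143]
 [141 144 144 144 140 142 144 144 141 142 140 143 147 145 140 114  92]
 [140 144 145 146 138 143 142 139 141 139 141 137  92  50  48  45  48]
 [142 143 148 141 140 142 142 141 142 137  81  84  51  43  49  48  49]
 [143 145 144 144 140 143 141 142 141 138 103  85  50  48  47  46  52]
 [144 140 144 145 144 139 140 142 144 140 107  81  61  48  49  60  68]
 [141 140 143 143 142 141 128 108  87  81  88  97  99 104 110 109 109]
 [139 143 144 144 144 136 108 111 114 114 117 117 118 116 117 116 112]
 [142 141 143 146 144 109 114 112 118 118 117 119 119 121 121 119 118]
 [145 142 141 144 139 120 117 115 118 124 120 121 124 123 124 124 119]
 [142 141 139 144 113 123 121 118 122 125 122 125 129 128 128 126 124]
 [142 142 139 145 128 129 124 122 121 128 129 129 132 132 136 129 127]
 [140 143 141 125 133 134 135 130
[... 549 characters left out ...]
 140 146 145 143 143 146 141 144 144 147 141 147 150 143]
 [118 118 115 112 109 107  97  89  82  89 144 142 144 144 146 150 145]
 [121 121 119 118 120 121 118 118 121 120 118 140 145 143 150 146 145]
 [126 126 123 123 125 122 122 122 122 123 125 109 145 145 149 149 144]
 [129 100 126 127 126 125 128 125 126 128 127 120 148 144 149 147 145]
 [131 132 131 133 129 130 127 130 129 130 129 126 130 144 149 147 144]
 [135 140 139 140 137 133 135 131 132 135 134 131 118 147 149 149 142]
 [143 145 147 144 144 141 141 142 141 140 145 140 135 143 146 148 146]
 [132 132 137 138 138 138 139 139 144 140 148 149 145 142 146 148 145]
 [112 113 114 117 117 119 122 122 123 127 131 128 116 147 147 147 147]] 34
```

The slant is now about 43° with the bottom edge on the table. Releasing gently and retreating.

>>> drive_tool(
  increments=[
    {"delta_pos": [-1,0,-1],"turn": 0,"jaw": -0.5},
    {"delta_pos": [-1,0,-1],"turn": 0,"jaw": -0.3},
    {"delta_pos": [-1,0,-1],"turn": 0,"jaw": 0},
    {"delta_pos": [0,0,-2],"turn": 0,"jaw": 0.2},
    {"delta_pos": [0,0,-6],"turn": 0,"jaw": 0.2},
    {"delta_pos": [0,0,-15],"turn": 0,"jaw": 0.2},
    {"delta_pos": [0,0,-30],"turn": 0,"jaw": 0.2},
    {"delta_pos": [0,0,-30],"turn": 0,"jaw": 0.2},
  ],
)

```text
time: 9.4
tool_pos: [0.5627, -0.0102, 0.1717]
tcp_rot: [-2.386, -2.039, 0.004]
wrist_force: [0.4, 0.4, 0.8]
width: 0.598
grip_force: 0.0
```

>>> drive_tool(
  increments=[
    {"delta_pos": [-20,0,-20],"turn": 0,"jaw": 0.2},
    {"delta_pos": [-20,0,0],"turn": 0,"jaw": 0.2},
    {"delta_pos": [-15,0,0],"turn": 0,"jaw": 0.2},
    {"delta_pos": [0,0,0],"turn": 0,"jaw": 0.2},
    {"delta_pos": [0,0,0],"turn": 0,"jaw": 0.2},
  ],
)

```text
time: 9.82
tool_pos: [0.5554, -0.0652, 0.1924]
tcp_rot: [-2.39, -2.039, -0.001]
wrist_force: [0.6, -0.2, -0.8]
width: 0.602
grip_force: 0.0
```

Run:
```python
from h import *
from workcell import bot
s=st(bot);print("u",-guardx(s["tool_pos"]));c=bot.read_camera("wrist");pickle.dump((s,c),open("w11.pkl","wb"))
cv2.imwrite("pics/w11.png",c["pixels"][:,:,::-1])
for u in(200,300):
  g=cv2.GaussianBlur(cv2.cvtColor(c["pixels"],cv2.COLOR_RGB2GRAY),(5,1),0).astype(int)
  print(u,g[40:384:4,u])
```

```text
t 9.82 p [ 0.5554 -0.0652  0.1924] yaw 80.93 F [ 0.6 -0.2 -0.8] w 0.602 grip 0.0 q [-0.16  0.09  1.92  0.    1.13 -0.  ]
u 0.08560675922667152
200 [108 108 110 109 109 108 108 109 109 109 110 109 108 108 108 108 108 108
 110 108 110 108 110 105 104 104 104 103 102 102 103 103 103 105 103 132
 133 136 135 132 130 130  82  84  83  84  84  92  92  91  69  66  60  43
  36  35  33  33  32  29  34  28  31  31  29  33  33  35  55  56  29  30
  24  20  27  21  24  22  24  22  23  23  25  20  21  20]
300 [112 112 110 111 111 110 110 109 109 107 108 107 110 108 108 108 109 109
 109 109 107 110 110 109 109 108 109 110 108 109 108 108 108 109 108 141
 141  92  93  91  91  91  90  92  89  90  91  91  90  90  90  89  91  90
  92  91  93  92  92  91  91  92 110 141 140 142 141 141 143 143 144 145
 145  73  26  26  25  22  18  21  20  18  21  19  17  18]
```

View pics/w11.png

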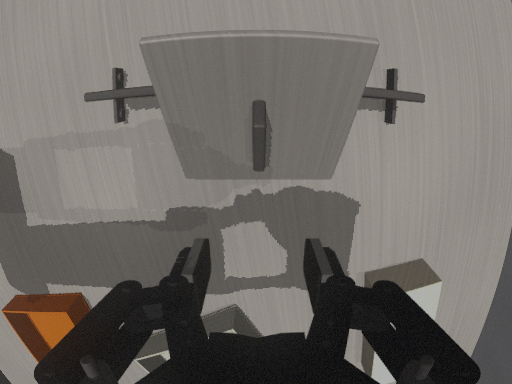

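The lid is leaning on the guard, free and handle side out. Its foot corners are at (184,179) and (333,180), its top corners at (142,40) and (378,40), with the guard visible on both sides.

Run:
```python
from h import *
s,c=pickle.load(open("w11.pkl","rb"));M=Ro.from_rotvec(s["tcp_rot"]).as_matrix()
tilt(c,s,(142,40),(378,40));tilt(c,s,(142,45),(378,45))
for q in((184,179),(333,180)):
    p=wray(c,s,q,.0057);print(p.round(4),guardx(p),(M.T@(p-s["tool_pos"])).round(4))
for q in((86,93),(424,95)):p=wray(c,s,q,.08);print("guard near top",p,guardx(p))
for q in((142,40),(378,40)):
    for z in(.118,.125): p=wray(c,s,q,z);print("edge",z,guardx(p),(M.T@(p-s["tool_pos"])).round(4))
```

```text
edge z 0.1172 beyond 0.0393 ang 43.4
edge z 0.1171 beyond 0.0356 ang 46.2
[ 0.4756 -0.0606  0.0057] -0.09350830491938211 [-0.0081 -0.0796  0.1867]
[ 0.6389 -0.0878  0.0057] -0.09492741044344068 [-0.0093  0.0859  0.1867]
guard near top [0.42410751 0.05007959 0.08      ] 0.007760208001195562
guard near top [0.71435039 0.00167243 0.08      ] 0.005211822959658965
edge 0.118 0.03882914986356016 [ 0.1242 -0.0773  0.0744]
edge 0.125 0.037348062788759066 [ 0.1228 -0.0746  0.0674]
edge 0.118 0.039341681236478285 [0.125  0.084  0.0745]
edge 0.125 0.03784248166332121 [0.1235 0.0811 0.0675]
```

The slant is about 42–43°, free-standing. Next I'll move above the upper edge, turn 90° so the jaw closes across the lid's thickness, and take the edge.

>>> drive_tool(
  increments=[
    {"delta_pos": [30,1,0],"turn": 0,"jaw": 0.06},
    {"delta_pos": [30,1,0],"turn": 0,"jaw": 0.06},
    {"delta_pos": [30,1,0],"turn": 0,"jaw": 0.06},
    {"delta_pos": [24,0,0],"turn": 0,"jaw": 0.06},
    {"delta_pos": [0,0,0],"turn": 0.12,"jaw": 0.06},
    {"delta_pos": [0,0,0],"turn": 0.12,"jaw": 0.06},
    {"delta_pos": [0,0,0],"turn": 0.12,"jaw": 0.06},
    {"delta_pos": [0,0,0],"turn": 0.12,"jaw": 0.06},
  ],
)

```text
time: 10.53
tool_pos: [0.5758, 0.0488, 0.1914]
tcp_rot: [-2.807, -1.408, 0.001]
wrist_force: [-0.4, 0.3, 0.4]
width: 0.532
grip_force: 0.0
```

>>> drive_tool(
  increments=[
    {"delta_pos": [0,0,0],"turn": 0.12,"jaw": 0.06},
    {"delta_pos": [0,0,0],"turn": 0.12,"jaw": 0.06},
    {"delta_pos": [0,0,0],"turn": 0.12,"jaw": 0.06},
    {"delta_pos": [0,0,0],"turn": 0.12,"jaw": 0.06},
    {"delta_pos": [0,0,0],"turn": 0.12,"jaw": 0.06},
    {"delta_pos": [0,0,0],"turn": 0.12,"jaw": 0.06},
    {"delta_pos": [0,0,0],"turn": 0.12,"jaw": 0.06},
    {"delta_pos": [0,0,0],"turn": 0.12,"jaw": 0.06},
  ],
)

```text
time: 11.2
tool_pos: [0.5758, 0.0484, 0.1914]
tcp_rot: [-3.141, 0.049, 0.002]
wrist_force: [-1.0, 0.5, -0.1]
width: 0.527
grip_force: 0.0
```

>>> drive_tool(
  increments=[
    {"delta_pos": [0,0,0],"turn": 0.12,"jaw": 0.06},
    {"delta_pos": [0,0,0],"turn": 0.011,"jaw": 0.06},
    {"delta_pos": [0,0,0],"turn": 0,"jaw": 0.06},
    {"delta_pos": [0,0,0],"turn": 0,"jaw": 0.06},
  ],
)

```text
time: 11.53
tool_pos: [0.576, 0.0477, 0.1917]
tcp_rot: [-3.132, 0.241, 0.001]
wrist_force: [-1.0, -0.1, -0.2]
width: 0.531
grip_force: 0.0
```

Run:
```python
from h import *
from workcell import bot
s=st(bot);print("d",guardx(s["tool_pos"]),"lat",(s["tool_pos"][:2]-[.5573,-.0742])@[.988,-.156])
c=bot.read_camera("wrist");pickle.dump((s,c),open("w12.pkl","wb"));cv2.imwrite("pics/w12.png",c["pixels"][:,:,::-1])
g=cv2.cvtColor(c["pixels"],cv2.COLOR_RGB2GRAY).astype(int);
for r in(60,100,140):print(r,g[r,100:420:4])
```

```text
t 11.53 p [0.576  0.0477 0.1917] yaw -8.8 F [-1.  -0.1 -0.2] w 0.531 grip 0.0 q [0.04 0.13 1.88 0.   1.14 1.76]
d 0.029128103742297313 lat -0.0005401233902962363
60 [147 146 148 147 145 147 145 147 145 146 143 141 145 144 143 144 148 148
 148 145 145 142 140 143 144 143 142 142 143 140 139 139 143 142 140 141
 141 144 147 145 144 144 143 145 143  47  46  79  84  68 109 147 148 149
 148 148 146 146 147 143 143 146 147 143 146 145 146 144 142  96  96  95
  95 147 147 147 147 149 145 145]
100 [147 147 148 145 145 145 148 146 144 145 150 147 145 141 143 145 146 147
 147 150 149 146 146 145 147 145 141 142 146 146 145 145 141 142 137  92
 116 114 108 111 111 110  87  86  86  84  81  82  85  84  83  84  81  81
  82  81  82  77  79  79  78  80  78  80  85  90  96  92  96  97  90  91
  97  92  95  93 146 145 144 142]
140 [140 144 144 145 146 148 144 145 146 144 144 147 146 148 146 143 152 146
 145 145 146 146 144 144 143 141 141 145 141 143 145 145 143 144 146 119
 122 123 114 116 113  82  84  82  82  80  83  81  81  84  82  82  83  82
  86  82  84  80  84  81  80  81  83  81  81  81 111 115 137 138 140 146
  94  97  94  95 143 139 141 141]
```

Run:
```python
from h import *
s,c=pickle.load(open("w12.pkl","rb"));M=Ro.from_rotvec(s["tcp_rot"]).as_matrix()
for q,z in(((239,140),.118),((265,140),.124),((239,100),.118),((266,100),.124)):
    p=wray(c,s,q,z);print(guardx(p),(M.T@(p-s["tool_pos"])).round(4))
```

```text
0.04129276574361668 [ 0.0526 -0.012   0.0737]
0.024075908088744706 [0.0535 0.0052 0.0677]
0.041123392552489146 [ 0.0794 -0.0117  0.0736]
0.023651229819298666 [0.0795 0.0057 0.0676]
```

>>> drive_tool(
  increments=[
    {"delta_pos": [0,0,25],"turn": 0,"jaw": 0.06},
    {"delta_pos": [0,0,25],"turn": 0,"jaw": 0.06},
    {"delta_pos": [0,0,15],"turn": 0,"jaw": 0.06},
    {"delta_pos": [0,0,8],"turn": 0,"jaw": 0.06},
    {"delta_pos": [0,0,0],"turn": 0,"jaw": 0.06},
  ],
  grip_force=20,
)

```text
time: 12.0
tool_pos: [0.5744, 0.0471, 0.1165]
tcp_rot: [3.132, -0.245, -0.007]
wrist_force: [0.5, 1.1, -0.3]
width: 0.532
grip_force: 0.0
```

>>> drive_tool(
  increments=[
    {"delta_pos": [0,0,0],"turn": 0,"jaw": -0.2},
    {"delta_pos": [0,0,0],"turn": 0,"jaw": -0.3},
    {"delta_pos": [0,0,0],"turn": 0,"jaw": -0.4},
    {"delta_pos": [0,0,0],"turn": 0,"jaw": -0.4},
  ],
)

```text
time: 12.33
tool_pos: [0.5771, 0.046, 0.1213]
tcp_rot: [3.13, -0.245, 0.003]
wrist_force: [-3.2, -3.4, 4.1]
width: 0.316
grip_force: 17.7
```

Contact came at a 27 mm opening, as predicted for the slanted plate. Now I'll draw it outward and up while closing, so the lid swings upright between the pads.

>>> drive_tool(
  increments=[
    {"delta_pos": [0,3,-1],"turn": 0,"jaw": -0.45},
    {"delta_pos": [0,4,-2],"turn": 0,"jaw": -0.5},
    {"delta_pos": [0,5,-2],"turn": 0,"jaw": -0.55},
    {"delta_pos": [0,5,-2],"turn": 0,"jaw": -0.6},
    {"delta_pos": [0,5,-2],"turn": 0,"jaw": -0.6},
  ],
)

```text
time: 12.75
tool_pos: [0.5764, 0.0276, 0.1322]
tcp_rot: [-3.126, 0.247, -0.013]
wrist_force: [1.8, 8.4, 9.5]
width: 0.276
grip_force: 17.6
```

Run:
```python
from h import *
from workcell import bot
s=st(bot);print("d",guardx(s["tool_pos"]))
c=bot.read_camera("wrist");pickle.dump((s,c),open("w13.pkl","wb"))
g=cv2.cvtColor(c["pixels"],cv2.COLOR_RGB2GRAY).astype(int);
for r in(60,100,140,180):print(r,g[r,180:400:4])
```

```text
t 12.75 p [0.5764 0.0276 0.1322] yaw -9.05 F [1.8 8.4 9.5] w 0.276 grip 17.6 q [0.   0.18 1.94 0.01 1.02 1.73]
d 0.0093262780639403
60 [151 145 148 149 150 150 146 150 152 152 156 154 153 152 154 154 158 156
 159 155 154  84  90  85 102 102 102 154 152 151 149 152 153 151 152 154
 155 156 156 158 157 157 157 154 155 154 153 154 153 153 154 154 153 157
 157]
100 [155 154 153 156 155 153 154 156 149 151 152 152 153 152 151 149 146 145
 146 146 148  62  66  58  98  97  98  98  96  99 103 100 100  99  99  98
  95 101 100  99  99  98 102  99 101  97  99  97  99  99  98  96  98 100
  98]
140 [152 152 153 157 157 157 156 157 153 154 150 152 154 113 131 152  99  87
  87  87  85  84  85  88  83  83  87  86  84  85  85  84  83  85  82  84
  85  87  84  86  84  83  82  85  81  84  83  82  81  81  84 101  97  99
  97]
180 [148 152 150 151 153 153 152 153 156 154 155 153 151 113 132  97  99  86
  87  91  85  84  86  85  87  83  84  83  83  82  83  85  81  81  84  83
  82  83  82  82  82  82  85  86  86  84  85  85 113 114 149 149 151 148
 151]
```

>>> drive_tool(
  increments=[
    {"delta_pos": [0,6,-4],"turn": 0,"jaw": -0.6},
    {"delta_pos": [0,6,-4],"turn": 0,"jaw": -0.65},
    {"delta_pos": [0,6,-4],"turn": 0,"jaw": -0.7},
    {"delta_pos": [0,6,-3],"turn": 0,"jaw": -0.7},
    {"delta_pos": [0,6,-3],"turn": 0,"jaw": -0.7},
    {"delta_pos": [0,6,-3],"turn": 0,"jaw": -0.75},
    {"delta_pos": [0,0,0],"turn": 0,"jaw": -0.75},
  ],
)

```text
time: 13.38
tool_pos: [0.571, -0.0081, 0.156]
tcp_rot: [-3.126, 0.248, -0.015]
wrist_force: [-3.4, 10.7, 20.8]
width: 0.2
grip_force: 19.9
```

Run:
```python
from h import *
from workcell import bot
s=st(bot);print("d",guardx(s["tool_pos"]))
c=bot.read_camera("wrist");pickle.dump((s,c),open("w14.pkl","wb"));cv2.imwrite("pics/w14.png",c["pixels"][:,:,::-1])
g=cv2.cvtColor(c["pixels"],cv2.COLOR_RGB2GRAY).astype(int);
for r in(60,100,140,180):print(r,g[r,180:400:4])
```

```text
t 13.38 p [ 0.571  -0.0081  0.156 ] yaw -9.08 F [-3.4 10.7 20.8] w 0.2 grip 19.9 q [-0.06  0.14  1.93  0.01  1.06  1.67]
d -0.026838258842286942
60 [149 150 155 154 155 152 155  87  96  87  47  45  50 105 106 102 103 158
 159 164 160 159 158 158 157 158 157 161 159 161 161 163 161 160 158 158
 157 157 158 158 162 161 160 160 159 159 157 157 159 155 155 154 155 156
 155]
100 [159 156 154 155 155 156 158 100  92  93  50  50  49  96 102  97 110 155
 157 156 158 156 154 155 155 103 103 103 100  98  99  99  98 101 100 104
  99 101 102 100 100 101 100 103 102 101 101 103 102 102 100 103 102 105
 102]
140 [154 155 154 157 155 158 156 142  94  88  51  44  49  94 101 136  95  98
  97  78  76  79  77  77  75  76  77  78  74  77  76  75  78  77  75  75
  78  77  73  78  76  98 100  99  99  98 100  99  99 101  97 100  97  96
  98]
180 [157 153 157 158 158 160 157 153  67  68  58  50  46  87  99  89  92  99
  98  81  76  80  77  74  76  74  73  75  74  74  77  75  73  78  76  76
  76  77  75  78 151 151 156 156 157 158 154 152 150 148 150 152 156 154
  97]
```

The opening is 17 mm, so the lid is near 67° and pressing on the table. Now I'll clamp and lift slightly so it swings flush with the pads.

>>> drive_tool(
  increments=[
    {"delta_pos": [0,5,-5],"turn": 0,"jaw": -0.8},
    {"delta_pos": [0,5,-5],"turn": 0,"jaw": -0.9},
    {"delta_pos": [0,5,-4],"turn": 0,"jaw": -1},
    {"delta_pos": [0,0,0],"turn": 0,"jaw": -1},
    {"delta_pos": [0,0,0],"turn": 0,"jaw": -1},
    {"delta_pos": [0,0,0],"turn": 0,"jaw": -1},
  ],
  grip_force=40,
)

```text
time: 13.93
tool_pos: [0.5669, -0.0254, 0.1656]
tcp_rot: [-3.131, 0.247, -0.008]
wrist_force: [0.4, 0.5, 9.6]
width: 0.145
grip_force: 42.0
```

Run:
```python
from h import *
from workcell import bot
s=st(bot);print("d",guardx(s["tool_pos"]),"opening mm",s["width"]*85)
```

```text
t 13.93 p [ 0.5669 -0.0254  0.1656] yaw -9.03 F [0.4 0.5 9.6] w 0.145 grip 42.0 q [-0.09  0.13  1.93  0.    1.08  1.64]
d -0.044533913387120844 opening mm 12.303492854300071
```

>>> drive_tool(
  increments=[
    {"delta_pos": [0,0,-4],"turn": 0,"jaw": -1},
    {"delta_pos": [0,0,-4],"turn": 0,"jaw": -1},
    {"delta_pos": [0,0,-4],"turn": 0,"jaw": -1},
    {"delta_pos": [0,0,-3],"turn": 0,"jaw": -1},
    {"delta_pos": [0,0,0],"turn": 0,"jaw": -1},
    {"delta_pos": [0,0,0],"turn": 0,"jaw": -1},
  ],
  grip_force=60,
)

```text
time: 14.43
tool_pos: [0.5641, -0.0241, 0.1775]
tcp_rot: [-3.13, 0.247, 0.003]
wrist_force: [-1.3, 0.8, 2.3]
width: 0.077
grip_force: 59.7
```

Run:
```python
from h import *
from workcell import bot
s=st(bot);print("d",guardx(s["tool_pos"]),"opening mm",s["width"]*85)
c=bot.read_camera("wrist");pickle.dump((s,c),open("w15.pkl","wb"));cv2.imwrite("pics/w15.png",c["pixels"][:,:,::-1])
g=cv2.cvtColor(c["pixels"],cv2.COLOR_RGB2GRAY).astype(int);
for r in(30,60,100,140,180,220):print(r,g[r,150:400:4])
```

```text
t 14.43 p [ 0.5641 -0.0241  0.1775] yaw -9.03 F [-1.3  0.8  2.3] w 0.077 grip 59.7 q [-0.09  0.11  1.92  0.    1.11  1.64]
d -0.043713778275177924 opening mm 6.586801590868182
30 [150 149 148 146 144 148 148 150 149 100  80  86  80  51  48  65  74  73
  68  94  93  95  95 152 151 148 153 152 154 153 157 154 156 151 153 153
 154 155 151 153 152 153 152 150 156 155 154 154 154 155 152 152 149 150
 152 152 150 148 149 149 148 150 149]
60 [146 146 141 141 145 145 146 144 149 150  84  86  73  47  48  45  71  99
  98  97 150 147 147 149 150 150 153 152 150 147 149 151 152 155 153 151
 149 147 149 147 148 149 151 147 152 150 150 148 147 149 150 150 152 154
 150 153 153 153 154 156 154 155 152]
100 [146 146 148 151 150 148 143 141 143 144  86  89  79  48  45  46  49  97
  97  95 148 148 146 148 147 148 103  64  86  99  99  99  96  99  99  96
  99  98  98 101  95 100 100  97  96  95  96  98  94  94  95  98  96  98
  97  96  97  96  95  96  97  94  99]
140 [149 149 149 149 148 149 148 152 150 153 151  89  85  50  48  46  42  99
 100  97 130 148 146  94  95  92 102 101 103  83  93  96  92  94  95  94
  93  94  92  91  96  96  96  98  96  95  96  95  93  93  95  94  94  95
  94 113  96 100  94  95  97  98  94]
180 [150 144 146 149 147 152 151 152 150 148 148  83  88  68  48  44  44  91
  99  97 134 148 148 144 148  86 102 105 103  89  95  94  92  95  92  92
 146 147  94  95  99  96 132 146 147 145 144 145 143 142 142 144 145 147
 146 144 147 146 146 147  93  93  95]
220 [149 149 149 148 145 149 149 148 148 145 144 146  83  79  44  43  41  64
  86  86 117 135 137 137 137  83  96 104  97  54  53  51  54  54  56  56
  57  59  55  86  81  87  97  97  97  97  97  96  94  94  92  91  94  95
  96  94  94  93  90  93  94  93  94]
```

The lid now hangs flush and vertical in the pads (6.6 mm reading for the 8 mm plate). I'll re-check the guard face from this view.

Run:
```python
from h import *
s,c=pickle.load(open("w15.pkl","rb"));M=Ro.from_rotvec(s["tcp_rot"]).as_matrix()
g=cv2.cvtColor(c["pixels"],cv2.COLOR_RGB2GRAY).astype(int)
for r in(60,100,140,180):
    row=g[r,150:260];b=150+int(np.argmax((row<65)));e=b
    while g[r,e+1]<72:e+=1
    pt=wray(c,s,(b-.5,r),.08);pb=wray(c,s,(e+.5,r),0)
    print(r,b,e,"top y",(M.T@(pt-s["tool_pos"]))[:2].round(4),guardx(pt),"base y",(M.T@(pb-s["tool_pos"]))[:2].round(4),guardx(pb))
# lid edge top side: columns
print(g[180,240:280].tolist());print(g[120,240:280].tolist())
```

```text
60 199 214 top y [ 0.11   -0.0429] -0.000780117969603214 base y [ 0.119  -0.0421] -0.0014176033278289583
100 200 214 top y [ 0.0798 -0.0425] -0.001070707657545536 base y [ 0.0781 -0.0425] -0.0009505289613765053
140 200 215 top y [ 0.0494 -0.0435] -7.867533606550035e-05 base y [ 0.0369 -0.0424] -0.0009960769810301922
180 203 216 top y [ 0.0177 -0.0426] -0.0009048357276257484 base y [-0.006  -0.0429] -0.0005286931989001971
[144, 146, 144, 143, 144, 146, 148, 146, 92, 82, 86, 91, 96, 97, 102, 100, 102, 101, 105, 106, 104, 106, 103, 96, 89, 75, 89, 97, 97, 96, 95, 93, 95, 94, 94, 94, 93, 89, 92, 93]
[152, 149, 148, 148, 147, 150, 146, 122, 92, 84, 94, 98, 100, 103, 106, 104, 105, 108, 106, 106, 104, 108, 104, 99, 92, 84, 81, 96, 95, 96, 96, 94, 95, 97, 94, 98, 95, 95, 94, 95]
```

>>> drive_tool(
  increments=[
    {"delta_pos": [0,0,-5],"turn": 0,"jaw": -1},
    {"delta_pos": [0,0,-3],"turn": 0,"jaw": -1},
    {"delta_pos": [0,-5,0],"turn": 0,"jaw": -1},
    {"delta_pos": [0,-4.5,0],"turn": 0,"jaw": -1},
    {"delta_pos": [0,0,0],"turn": 0,"jaw": -1},
    {"delta_pos": [0,0,0],"turn": 0,"jaw": -1},
  ],
)

```text
time: 14.98
tool_pos: [0.5661, -0.0152, 0.1856]
tcp_rot: [-3.132, 0.245, 0.001]
wrist_force: [0.2, 0.2, -3.8]
width: 0.072
grip_force: 58.9
```

Run:
```python
from h import *
from workcell import bot
s=st(bot);print("d",guardx(s["tool_pos"]),"opening mm",s["width"]*85)
```

```text
t 14.98 p [ 0.5661 -0.0152  0.1856] yaw -8.96 F [ 0.2  0.2 -3.8] w 0.072 grip 58.9 q [-0.07  0.11  1.91  0.    1.12  1.66]
d -0.034557840979005466 opening mm 6.110472492310789
```

>>> drive_tool(
  increments=[
    {"delta_pos": [0,0,2],"turn": 0,"jaw": -1},
    {"delta_pos": [0,0,2],"turn": 0,"jaw": -1},
    {"delta_pos": [0,0,2],"turn": 0,"jaw": -1},
    {"delta_pos": [0,0,0],"turn": 0,"jaw": -1},
  ],
)

```text
time: 15.32
tool_pos: [0.5657, -0.0157, 0.1791]
tcp_rot: [3.132, -0.247, -0.002]
wrist_force: [0.9, 0.0, -4.3]
width: 0.074
grip_force: 58.9
```

>>> drive_tool(
  increments=[
    {"delta_pos": [0,0,1],"turn": 0,"jaw": -1},
    {"delta_pos": [0,0,1],"turn": 0,"jaw": -1},
    {"delta_pos": [0,0,0],"turn": 0,"jaw": -1},
  ],
)

```text
time: 15.57
tool_pos: [0.5661, -0.0157, 0.1777]
tcp_rot: [-3.132, 0.247, 0.001]
wrist_force: [0.2, 1.0, -3.9]
width: 0.078
grip_force: 58.9
```

>>> drive_tool(
  increments=[
    {"delta_pos": [0,0,1.5],"turn": 0,"jaw": -1},
    {"delta_pos": [0,0,1.5],"turn": 0,"jaw": -1},
    {"delta_pos": [0,0,0],"turn": 0,"jaw": -1},
  ],
)

```text
time: 15.82
tool_pos: [0.5665, -0.0156, 0.1777]
tcp_rot: [-3.132, 0.247, -0.001]
wrist_force: [-6.0, 1.3, 9.1]
width: 0.079
grip_force: 60.8
```

Run:
```python
from h import *
from workcell import bot
s=st(bot);print("d",guardx(s["tool_pos"]),"opening mm",s["width"]*85)
```

```text
t 15.82 p [ 0.5665 -0.0156  0.1777] yaw -9.01 F [-6.   1.3  9.1] w 0.079 grip 60.8 q [-0.07  0.12  1.92  0.    1.11  1.66]
d -0.03491850916159937 opening mm 6.715548300296141
```

The bottom edge is on the table (Fz reversed), about 30 mm from the guard face, which gives a lean of about 69°. Now I'll loosen the jaw and guide it back onto the guard.

>>> drive_tool(
  increments=[
    {"delta_pos": [0,-1,0],"turn": 0,"jaw": -0.8},
    {"delta_pos": [0,-2,0],"turn": 0,"jaw": -0.72},
    {"delta_pos": [0,-4,0],"turn": 0,"jaw": -0.66},
    {"delta_pos": [0,-4,0],"turn": 0,"jaw": -0.64},
    {"delta_pos": [0,-4,0],"turn": 0,"jaw": -0.62},
    {"delta_pos": [0,-4,0.5],"turn": 0,"jaw": -0.6},
    {"delta_pos": [0,-4,0.5],"turn": 0,"jaw": -0.6},
    {"delta_pos": [0,0,0],"turn": 0,"jaw": -0.6},
  ],
  grip_force=20,
)

```text
time: 16.48
tool_pos: [0.5699, 0.008, 0.1737]
tcp_rot: [-3.132, 0.245, 0.0]
wrist_force: [-0.4, 0.8, 1.1]
width: 0.201
grip_force: 0.1
```

Run:
```python
from h import *
from workcell import bot
s=st(bot);print("d",guardx(s["tool_pos"]),"opening mm",s["width"]*85)
c=bot.read_camera("wrist");pickle.dump((s,c),open("w16.pkl","wb"))
g=cv2.cvtColor(c["pixels"],cv2.COLOR_RGB2GRAY).astype(int)
for r in(120,180):print(r,g[r,180:330:3])
```

```text
t 16.48 p [0.5699 0.008  0.1737] yaw -8.96 F [-0.4  0.8  1.1] w 0.201 grip 0.1 q [-0.03  0.13  1.91  0.    1.1   1.7 ]
d -0.011053267570319521 opening mm 17.101830932038638
120 [144 142 145 148 149 148 144 145 144 146 145 148 147 149 150 152 148 150
  81  82 138  96 102 102  98  82  64  63  61  64  62  59  61  60  62  63
  93  91  92  93  91  91  93  96  94  92  91  92  92  92]
180 [143 144 147 146 143 145 143 144 144 148 149 148 150 149 148 148 146 143
  65  66  84  95  97 102  96  79  59  62  62  59  61  63  57  63  60  88
 141 142 145 146 148 140  94  94  96  93  94  91 135 139]
```

>>> drive_tool(
  increments=[
    {"delta_pos": [0,-4,0.5],"turn": 0,"jaw": -0.6},
    {"delta_pos": [0,-4,0.5],"turn": 0,"jaw": -0.6},
    {"delta_pos": [0,-4,0.5],"turn": 0,"jaw": -0.6},
    {"delta_pos": [0,-4,0.5],"turn": 0,"jaw": -0.58},
    {"delta_pos": [0,-4,0.5],"turn": 0,"jaw": -0.56},
    {"delta_pos": [0,-4,0.5],"turn": 0,"jaw": -0.54},
    {"delta_pos": [0,-4,0],"turn": 0,"jaw": -0.5},
    {"delta_pos": [0,-3,0],"turn": 0,"jaw": -0.5},
  ],
)

```text
time: 17.2
tool_pos: [0.5747, 0.0382, 0.1709]
tcp_rot: [-3.132, 0.246, 0.0]
wrist_force: [-0.4, 0.5, 0.2]
width: 0.247
grip_force: 0.2
```

>>> drive_tool(
  increments=[
    {"delta_pos": [0,-3,0],"turn": 0,"jaw": -0.5},
    {"delta_pos": [0,-3,0],"turn": 0,"jaw": -0.5},
    {"delta_pos": [0,0,0],"turn": 0,"jaw": -0.5},
  ],
)

```text
time: 17.45
tool_pos: [0.5758, 0.0441, 0.1711]
tcp_rot: [-3.132, 0.246, -0.0]
wrist_force: [-0.2, -0.7, 1.7]
width: 0.249
grip_force: 0.0
```

Run:
```python
from h import *
from workcell import bot
s=st(bot);print("d",guardx(s["tool_pos"]),"opening mm",s["width"]*85)
c=bot.read_camera("wrist");pickle.dump((s,c),open("w17.pkl","wb"))
M=Ro.from_rotvec(s["tcp_rot"]).as_matrix()
g=cv2.cvtColor(c["pixels"],cv2.COLOR_RGB2GRAY).astype(int)
for r in(120,180):
    print(r,g[r,200:320:3])
for u in(235,240,245,250): print(u,guardx(wray(c,s,(u,120),.165)))
```

```text
t 17.45 p [0.5758 0.0441 0.1711] yaw -8.98 F [-0.2 -0.7  1.7] w 0.249 grip 0.0 q [0.03 0.14 1.9  0.   1.1  1.76]
d 0.025473754096666752 opening mm 21.167107504607557
120 [150 146 147 148 146 145 146 146 148 149 150 147 147 146 144  91  96  97
 100  97  75  72  72  74  75  70  74  71  73  69  74  69  68  68  70  68
  70  66  70  70]
180 [148 150 147 147 144 148 145 145 147 145 148 147 146 148 147  85  90  95
  96  95  70  70  70  70  70  68  72  70  66  69  71  68  68  67  66  65
  70  67  66  66]
235 0.03506531994790787
240 0.032886984887268586
245 0.030712569148281667
250 0.028540896865182568
```

The upper edge is 31 mm behind the face at about 165 mm height, with clearance to the inner pad, so the lid is resting on the guard at about 70°. Opening and retreating upward.

>>> drive_tool(
  increments=[
    {"delta_pos": [0,0,0],"turn": 0,"jaw": -0.3},
    {"delta_pos": [0,0,0],"turn": 0,"jaw": -0.1},
    {"delta_pos": [0,0,-5],"turn": 0,"jaw": 0},
    {"delta_pos": [0,0,-15],"turn": 0,"jaw": 0},
    {"delta_pos": [0,0,-30],"turn": 0,"jaw": 0},
    {"delta_pos": [0,0,-30],"turn": 0,"jaw": 0},
    {"delta_pos": [0,0,-20],"turn": 0,"jaw": 0},
    {"delta_pos": [0,0,0],"turn": 0,"jaw": 0},
  ],
)

```text
time: 18.17
tool_pos: [0.5788, 0.0435, 0.2778]
tcp_rot: [-3.131, 0.247, -0.016]
wrist_force: [0.6, 0.5, 0.7]
width: 0.497
grip_force: 0.0
```

>>> drive_tool(
  increments=[
    {"delta_pos": [-30,20,0],"turn": 0,"jaw": 0},
    {"delta_pos": [-30,20,0],"turn": 0,"jaw": 0},
    {"delta_pos": [-30,20,0],"turn": 0,"jaw": 0},
    {"delta_pos": [0,0,0],"turn": 0,"jaw": 0},
    {"delta_pos": [0,0,0],"turn": 0,"jaw": 0},
  ],
)

```text
time: 18.58
tool_pos: [0.4758, -0.0022, 0.2706]
tcp_rot: [3.132, -0.249, -0.0]
wrist_force: [0.9, -0.2, 0.8]
width: 0.5
grip_force: 0.0
```

Run:
```python
from h import *
from workcell import bot
s=st(bot);print("d",guardx(s["tool_pos"]))
c=bot.read_camera("wrist");pickle.dump((s,c),open("w18.pkl","wb"))
t=bot.read_camera("top");pickle.dump(t,open("t18.pkl","wb"));sc=bot.read_camera("scene");pickle.dump(sc,open("s18.pkl","wb"))
g=cv2.cvtColor(c["pixels"],cv2.COLOR_RGB2GRAY).astype(int)
for r in(80,110,140,170,200,230):
    e=np.abs(g[r,2:]-g[r,:-2]);print(r,[(i+1,int(v)) for i,v in enumerate(e) if v>12 and 180<i<420])
a=pickle.load(open("ims.pkl","rb"))["top"]["pixels"].astype(int);dd=(np.abs(a-t["pixels"].astype(int)).max(2)>25).astype(np.uint8)
for n,(x0,y0,x1,y1) in dict(bowl=(170,260,235,330),bottle=(210,160,265,215),carton=(430,150,530,210),orange=(550,180,635,270)).items():
    print(n,dd[int(y0*.64):int(y1*.64),int(x0*.64):int(x1*.64)].sum())
```

```text
t 18.58 p [ 0.4758 -0.0022  0.2706] yaw -9.1 F [ 0.9 -0.2  0.8] w 0.5 grip 0.0 q [-0.06 -0.13  1.99 -0.    1.29  1.67]
d -0.03581190825398302
80 [(259, 24), (260, 20), (271, 26), (272, 45), (273, 20), (286, 32), (287, 42), (288, 18), (383, 33), (384, 50), (385, 20)]
110 [(259, 21), (260, 18), (267, 43), (268, 40), (274, 17), (275, 45), (276, 27), (381, 45), (382, 38)]
140 [(259, 54), (260, 53), (299, 20), (300, 26), (301, 25), (302, 17), (315, 14), (318, 36), (319, 23), (368, 28), (369, 46), (370, 20), (381, 13), (382, 48), (383, 32)]
170 [(182, 32), (223, 23), (224, 23), (225, 18), (230, 28), (231, 41), (232, 21), (241, 40), (242, 50), (304, 45), (305, 38), (318, 38), (319, 46), (370, 49), (371, 40), (385, 45), (386, 49)]
200 [(205, 27), (206, 78), (207, 60), (210, 13), (211, 24), (212, 14), (214, 13), (215, 22), (216, 14), (218, 17), (219, 23), (224, 21), (225, 22), (239, 20), (240, 13), (243, 14), (244, 21), (245, 20), (249, 72), (250, 86), (251, 14), (304, 24), (305, 42), (306, 19), (387, 49), (388, 49)]
230 [(308, 22), (309, 45), (310, 21), (379, 51), (380, 52)]
bowl 0
bottle 0
carton 0
orange 0
```

Run:
```python
from h import *
s,c=pickle.load(open("w18.pkl","rb"));M=Ro.from_rotvec(s["tcp_rot"]).as_matrix()
for q in((259.5,80),(259.5,110),(259.5,140),(271.5,80),(267.5,110),(287,80),(275,110),(300,140),(318.5,140),(304.5,170),(318.5,170)):
    print(q,[(z,round(guardx(wray(c,s,q,z)),4),round(float((M.T@(wray(c,s,q,z)-s["tool_pos"]))[0]),3)) for z in(.165,.08,.003)])
t=pickle.load(open("t18.pkl","rb"));a=pickle.load(open("ims.pkl","rb"))["top"]
g=cv2.cvtColor(t["pixels"],cv2.COLOR_RGB2GRAY).astype(int)
for r in range(110,200,10):print(r,g[r,195:245])
b=cv2.cvtColor(a["pixels"],cv2.COLOR_RGB2GRAY).astype(int)
print("pan before/after",[(b[r,285:350:6].tolist(),g[r,285:350:6].tolist()) for r in(180,200)])
```

```text
(259.5, 80) [(0.165, -0.038, 0.094), (0.08, -0.0387, 0.098), (0.003, -0.0395, 0.102)]
(259.5, 110) [(0.165, -0.0379, 0.071), (0.08, -0.0387, 0.067), (0.003, -0.0394, 0.063)]
(259.5, 140) [(0.165, -0.0379, 0.048), (0.08, -0.0387, 0.035), (0.003, -0.0394, 0.023)]
(271.5, 80) [(0.165, -0.047, 0.094), (0.08, -0.0512, 0.098), (0.003, -0.0549, 0.102)]
(267.5, 110) [(0.165, -0.044, 0.071), (0.08, -0.0471, 0.067), (0.003, -0.0498, 0.063)]
(287, 80) [(0.165, -0.0588, 0.095), (0.08, -0.0673, 0.099), (0.003, -0.075, 0.103)]
(275, 110) [(0.165, -0.0498, 0.071), (0.08, -0.0549, 0.067), (0.003, -0.0596, 0.063)]
(300, 140) [(0.165, -0.0696, 0.048), (0.08, -0.0821, 0.035), (0.003, -0.0935, 0.023)]
(318.5, 140) [(0.165, -0.0844, 0.048), (0.08, -0.1024, 0.035), (0.003, -0.1187, 0.024)]
(304.5, 170) [(0.165, -0.0741, 0.024), (0.08, -0.0883, 0.002), (0.003, -0.1011, -0.018)]
(318.5, 170) [(0.165, -0.0856, 0.024), (0.08, -0.1041, 0.002), (0.003, -0.1208, -0.018)]
110 [138 136 137 137 138 139 139 138 139 139 139 139 139 138 138 139 139 139
 139 139 139 139 140 140 140 140 140 140 140 141 140 141 141 142 1
[... 1272 characters left out ...]
 80  80  80  80  80  80  80  79  80  79]
180 [139 139 139 140 139 139 139 139 139 140 139 139 129 129 127  74  68  32
  17  21  71  71  71  74 131 131 126  47  47  46  45  45  44  26  22  58
 115 141 142 141 142 142 141 142 139  82  81  81  82  82]
190 [ 56  57  56  56  57  57  58  57  58  57  57  57  56  56  55  53  55  55
  55  55  54  52  51  51  50  47  41  70  68  68  66  69  42  20  55 145
 145 145 145 145 145 145 145 146 143  84  84  84  84  83]
pan before/after [([144, 70, 146, 144, 147, 68, 145, 145, 140, 141, 139], [141, 93, 164, 164, 164, 165, 163, 164, 147, 138, 137]), ([144, 143, 85, 149, 149, 149, 147, 150, 147, 147, 150], [140, 140, 83, 165, 165, 164, 165, 163, 163, 163, 87])]
```

Run:
```python
from h import *
s,c=pickle.load(open("w18.pkl","rb"))
g=cv2.cvtColor(c["pixels"],cv2.COLOR_RGB2GRAY).astype(int)
for r in(60,80,110,140):
    e=np.abs(g[r,2:]-g[r,:-2]);k=[i+1 for i,v in enumerate(e) if v>12 and 40<i<262]
    print(r,[(u,round(guardx(wray(c,s,(u,r),.165)),4),round(guardx(wray(c,s,(u,r),.08)),4),int(g[r,u-3]),int(g[r,u+3])) for u in k[::2]])
```

```text
60 [(67, 0.1284, 0.1893, 67, 130), (69, 0.1261, 0.1862, 63, 133), (169, 0.0319, 0.057, 141, 134), (176, 0.0262, 0.0492, 137, 76), (178, 0.0246, 0.047, 137, 74), (260, -0.0384, -0.0393, 78, 140)]
80 [(169, 0.0322, 0.0574, 134, 128), (178, 0.0248, 0.0473, 132, 79), (259, -0.0376, -0.0382, 66, 91)]
110 [(170, 0.0321, 0.0573, 136, 130), (177, 0.0264, 0.0495, 132, 78), (179, 0.0248, 0.0472, 132, 78), (260, -0.0383, -0.0392, 68, 89)]
140 [(171, 0.0326, 0.058, 139, 131), (179, 0.0259, 0.0488, 132, 77), (181, 0.0242, 0.0465, 129, 77), (260, -0.0383, -0.0392, 73, 136)]
```

The final check agrees with the plan. The upper edge is at d = +25 to +32 mm, the foot at −39 mm, and all rows are parallel to the guard, so the lid leans at about 69°. The bowl, bottle, carton and the orange pan beside the carton are unchanged. Handing in.

Run:
```python
from workcell import bot
print(bot.finish_job())
```

```text
the job is handed in; nothing more can be done
None
```

The job is handed in, with no verdict returned: the lid was propped at about 42–43° and let go, then regripped by its upper edge and left leaning on the guard at about 69°, handle side out, with the bowl, bottle and carton unmoved and no check made that the pan stayed exactly in place.

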